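Open the water filter's hatch with its slotted-lock key

TASK

The water filter's cartridge is due for a change: take the flat-bladed orange key from the worktop, push its blade home in the slot of the hatch's lock and turn the lock anticlockwise a quarter turn to its stop. Then put the key back blade down in the green mug, left standing, and swing the hatch wide open, to nearly upright, so that it stays up by itself. Leave the other things on the worktop where they are.

Things in the scene. Friction and masses are not known exactly. Their poses are not given: they have to be found in the camera images.
- key_center (a point): Flat-bladed key lying on the worktop, 180 mm long, 80 g. This point: middle of its length, half-way up its 16 mm (underside 8 mm below). x points to the blade, y across its width, z out of its upper face. Orange handle (black grip) x -90 to +6 mm, 20 wide (y), 16 thick (z); flat steel shank +6 to +62, 12 wide, 5.5 thick; steel blade +62 to +90, 24 wide (y), 3.5 thick (z).
- key_tip (a point): Middle of the end of the key's blade (in width and thickness), 90 mm along the key's x from its middle; same axes as the key. The blade lies at half the key's thickness.
- lock_slot (a point): Centre of the slot's floor in the round steel lock (36 mm across, flush with the hatch, 105 mm in front of the hinge line). x runs along the slot, z is the lock's axis (up while the hatch is shut). The slot runs right across, 5.5 mm wide, 10 mm deep, its mouth chamfered 1.8 mm a side; with the hatch shut, mouth 118 mm and floor 108 mm above the worktop.
- lock (a joint): Turn of the lock, rad: 0 locked (slot square to the hatch's front edge), 1.57 open at its stop (slot parallel to the edge). Opens anticlockwise seen from above, about 0.05 N m of friction, stays where left; its tongue under the hatch lets go at about 1.2. The blade has some 5 degrees of play in the slot, so the key must turn that much further.
- hatch_hinge (a point): Middle of the hatch's hinge line on the water filter, 114 mm up. The filter is a white box fixed to the worktop, 200 mm deep, 170 wide, 110 high. Axes of the box: x horizontal from its front (the robot's side) to its back, y along the hinge, z up; its front face is 150 mm before this point. A steel tap, 285 mm high, stands 28 mm behind it, at y 45 to 125 mm.
- hatch_edge (a point): Middle of the front edge of the grey hatch, mid-thickness of its 8 mm plate; plate 170 mm wide, 158 mm from hinge line to this edge, with a 4 mm thick lip along the edge reaching down to 10 mm below this point. Axes of the hatch: x from this edge to the hinge, z out of its upper face.
- hatch (a joint): Opening of the hatch, rad: 0 shut, 1.57 upright, stop 1.62; its front edge swings up and back. Once the lock lets go and the key is out, a spring raises it slowly (1 to 2 s) to about 0.5 rad; then it must be lifted. The stiff damped hinge (4 to 5 N at the edge for 1 rad/s) lets it stay where it is left.
- mug_floor (a point): Centre of the inner floor of the upright green mug, 7 mm up; z is the mug's axis. Mug 90 mm across, about 64 mm clear inside, rim 85 mm above this point, 0.28 kg; its handle reaches 73 mm from the axis along its -y. A key put in blade down stands leaning on the rim, about 30 degrees from upright, with its handle sticking out, and can be taken again from there along its length.
- tumbler: Bystander, to be left alone: clear glass tumbler, 80 mm across, 91 mm high, upright; origin at the centre of its underside
- olive_oil: Bystander, to be left alone: tall bottle of yellow oil, 62 mm across, 264 mm high, upright; origin at the centre of its underside
- sugar_tin: Bystander, to be left alone: red tin with a white lid, 72 mm across, 94 mm high; origin at the centre of its underside
- kitchen_timer: Bystander, to be left alone: round red-and-white kitchen timer, 64 mm across, 45 mm high; origin at the centre of its underside
- peeler: Bystander, to be left alone: yellow-handled peeler, 170 x 25 x 18 mm, lying flat along its own x; origin at the centre of its underside
- matches: Bystander, to be left alone: box of matches, 37 x 55 x 16 mm, lying flat; origin at the centre of its underside
- soap_pump: Bystander, to be left alone: pump bottle of hand soap with a red pump, 60 x 79 x 189 mm, upright; origin at the centre of its underside
- cupboard_edge (a point): Fixed: middle of the lower front edge of the wall cupboards, 0.47 m above the worktop; the edge runs 0.4 m either way along y, and the cupboards lie beyond it in x. To the right of them a corner cupboard, 0.53 m up, has its front slanting across the corner along x - y = 0.915 m. Keep the wrist and arm clear of both.
Not all that is in view belongs to the job. Leave any turquoise look-alike of the part that bears mug_floor alone.

How it is judged:
On the way, in this order (a step that is already met when the one before it is completed fails the run):
1. the key's blade is fully home in the slot while the lock is still shut (z of key_tip in the frame of lock_slot below 0.004 m and horizontal distance between key_tip and lock_slot below 0.012 m and value of joint lock below 0.4 rad), for 0.1 s.
2. the lock is turned to its stop with the key in the slot (z of key_tip in the frame of lock_slot below 0.004 m and horizontal distance between key_tip and lock_slot below 0.012 m and value of joint lock above 1.4 rad), for 0.1 s.
At the end, for the whole second after the job is handed in: The lock is at its open stop (within 0.2 rad), the hatch stays open by more than 1.2 rad (69 degrees), and the key stands blade down in the mug (blade end within 30 mm of its floor), at rest, the mug upright on the worktop (value of joint lock above 1.35 rad and value of joint hatch above 1.2 rad and z of key_tip in the frame of mug_floor between -0.01 and 0.03 m and horizontal distance between key_tip and mug_floor below 0.045 m and height (world z) of key_center above 0.05 m and angle between mug_floor's own z axis and vertical below 0.15 rad and height (world z) of mug_floor below 0.03 m and linear speed of key below 0.02 m/s and velocity of joint hatch between -0.05 and 0.05 rad/s); the robot touches nothing.
It fails at once if another thing on the worktop is pushed more than 30 mm from its place or knocked over (distance of any of tumbler, olive_oil, sugar_tin, kitchen_timer, peeler, matches, soap_pump from where it was at the start of the episode above 0.03 m).
It also fails if it takes over 72 s, if anything falls off the work surface, if the arm or the gripper's body presses on something with over 40 N, if the wrist force passes 120 N, or if a joint passes its speed limit or range.

ROBOT

A 6-joint arm with a two-finger parallel gripper is mounted at the origin on a cart in front of the work surface, level with it; the furniture and walls round the work are solid. World frame = base frame: x ahead of the robot, y to its left, z up, the work surface at z = 0. Lengths are in m, angles in rad, forces in N, time in s.
With the tool pointing down it reaches from about 0.275 to 0.825 m from the base axis. Payload 5.2 kg.
Tool frame: the origin (TCP) lies midway between the tips of the shut fingers; the grasp point (between the pads) lies 19 mm behind it; z points along the fingers, y is the line along which they close (so a half turn about z gives the same grasp; the last joint's range is limited). The gripper opens to 93 mm and grips with 3 to 60 N. Pads are 15 mm wide; open, the fingers measure 128 mm over their backs; the gripper's body (75 mm by 188 mm) begins 65 mm behind the grasp point.
Start: joints at [0.966, 0.259, 1.535, -0, 1.348, -0.203], TCP at [0.215, 0.506, 0.219] pointing down, gripper open.
Joint ranges: [-3.14, 3.14], [-0.91, 2.08], [0.19, 2.58], [-1.22, 4.36], [0.22, 2.71], [-3.12, 3.12]. Speed limits (rad/s): [2.57, 2.57, 3.14, 3.14, 3.14, 3.14].

INTERFACE

Orientations are given as a 3x3 rotation matrix whose columns are the frame's x, y, z axes.
In Python, from cell import state, capture, get_calibration, sign_off gives the robot as it stands.
- The arm moves only by the tool servo_tool, never from a script. Its argument "deltas" is a list that holds one entry, the list of rows, each a list of 6 numbers: the shift along the tool's x, y, z in m, then the turn, a rotation vector about the tool's x, y, z in degrees. In form: [[[tx, ty, tz, wx, wy, wz], ...]]. A call has 1 to 20 rows; each row is the pose to reach, as a shift and turn from the pose commanded when the call began, along the tool's axes at that moment; what a row does not reach only later rows make up. A row lasts 1/10 s, in which the tool goes at most 50 mm and 8.59 degrees, less where a joint would pass 70% of its speed; a pose out of reach is approached as far as the arm can. A call with a gripper value outside its range is refused whole. "fingers" is the finger opening in m, from 0 to 0.093, set as the call begins (left out, the last holds). The fingers move at their own pace and stop on an object; "grip_force" is the grip in N (left out, the last holds). Time passes only in rows, so rows that repeat a pose let the fingers close. It gives the time, the measured TCP pose, the force, the opening and the grip force at its end, in the units of the state.
- state(): the state, without advancing time (a new reading comes with each control period).
- capture(name): name is "scene" or "top" or "wrist"; returns the picture (400x640x3 uint8, red, green, blue); there is no depth.
- get_calibration(name): a dict with "mtx" (3x3 intrinsics, pixels), "distortion" ([k1, k2, p1, p2, k3] as OpenCV has them; the pictures are not rectified), "extrinsics" (4x4, takes a point from camera to world coordinates). Camera axes: x right, y down, z forward; pixel columns grow to the right and rows downward; lengths in m; the calibration is good to about 2 mm. A picture is of the moment at which its call begins: read the wrist's pose just before it. get_calibration takes no time and is no camera call; for the wrist camera it gives the pose at the moment of the call.
- sign_off(): hands the job in; it is judged then, once.
The state is a dict: "t": time; "joint_pos": joint angles; "joint_velocities": joint speeds; "joint_efforts": joint torques, N m; "eef_pos": TCP position; "orientation": TCP orientation; "ft_force": force on the tool from outside, world axes, zero at the start; "moment": the same for the moment, N m; "gripper_width": opening from 0.0 (shut) to 1.0 (fully open); "finger_force": force on a finger pad.
Only numpy, scipy, OpenCV 4.12 (cv2) and the standard library are available. Lean on these libraries where they do the work, as an engineer would, in place of code of your own. Each camera call takes 0.05 s, during which the arm holds its last target. There are 200 camera calls.

## Working session

There is one attempt and no reset: what is moved stays moved. The work goes in short steps, Python scripts to look and compute and a tool call to move; the robot and the scene stay as the last step left them, time stands still between calls to the robot, and variables do not carry over. Pictures are saved under pics/ and viewed, at most 10 in all, crops included, and the job is handed in when it is done.

Besides the shell and the picture viewer there is one more tool, called as name(argument=value, ...) on one line, values as JSON. servo_tool: Moves the arm, as the interface text tells. Its arguments: {"type":"object","properties":{"deltas":{"type":"array","items":{"type":"array","items":{"type":"array","items":{"type":"number"}}}},"fingers":{"type":"number"},"grip_force":{"type":"number"}},"required":["deltas"]}

```bash
mkdir -p pics; ls; cat > h.py <<'E'
import numpy as np, cv2
from cell import state, capture, get_calibration, sign_off
def ray(name,uv,cal=None):
    c=cal or get_calibration(name); E=np.array(c["extrinsics"])
    p=cv2.undistortPoints(np.array(uv,float).reshape(-1,1,2),np.array(c["mtx"]),np.array(c["distortion"])).reshape(-1,2)
    d=np.c_[p,np.ones(len(p))]@E[:3,:3].T
    return E[:3,3],d
def plane(name,uv,z,cal=None):
    o,d=ray(name,uv,cal); return o+d*((z-o[2])/d[:,2])[:,None]
def proj(name,P,cal=None):
    c=cal or get_calibration(name); E=np.linalg.inv(np.array(c["extrinsics"]))
    return cv2.projectPoints(np.array(P,float).reshape(-1,3),cv2.Rodrigues(E[:3,:3])[0],E[:3,3],np.array(c["mtx"]),np.array(c["distortion"]))[0].reshape(-1,2)
def shot(name,f):
    im=capture(name); cv2.imwrite(f"pics/{f}.png",im[:,:,::-1]); return im
E
python3 - <<'E'
from h import *
for n in("top","scene","wrist"):
    shot(n,n+"0"); c=get_calibration(n); print(n,np.round(c["extrinsics"],3).tolist(),c["mtx"][0][0])
s=state();print(s["t"],s["eef_pos"],np.round(s["orientation"],3).tolist())
E
```

```text
pics
top [[0.079, -0.97, 0.228, 0.204], [-0.997, -0.078, 0.012, 0.036], [0.006, -0.229, -0.973, 1.869], [0.0, 0.0, 0.0, 1.0]] 493.47259988473223
scene [[0.693, -0.483, 0.535, -0.165], [-0.721, -0.485, 0.495, -0.63], [0.02, -0.729, -0.684, 1.187], [0.0, 0.0, 0.0, 1.0]] 409.60367194066225
wrist [[0.391, 0.889, 0.239, 0.148], [0.92, -0.377, -0.102, 0.534], [-0.0, 0.259, -0.966, 0.384], [0.0, 0.0, 0.0, 1.0]] 341.4856043825717
0.15 [0.21485346 0.50584926 0.21801969] [[-0.92, 0.391, -0.001], [0.391, 0.92, -0.001], [0.0, -0.001, -1.0]]
```

View pics/top0.png

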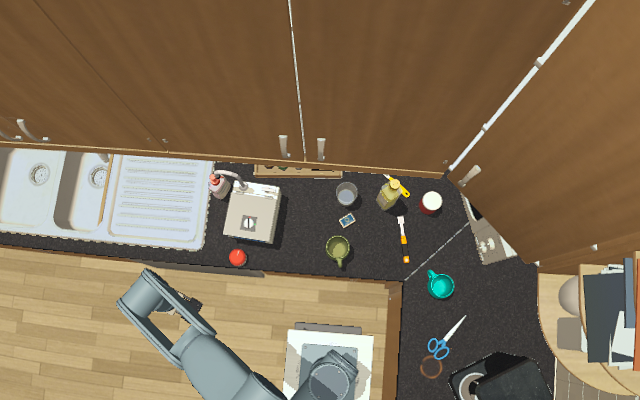

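View pics/scene0.png

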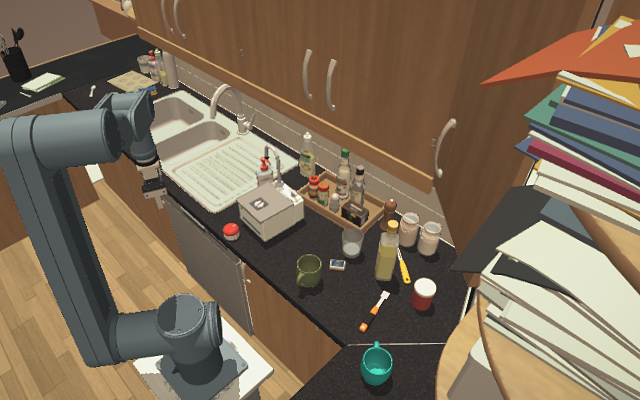

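The top view shows the key at about (403,240) with its blade up-image at (400,217), the green mug at (338,245) with its handle at (340,265), and the lock at (249,223). The turquoise decoy is at (440,285).

```bash
python3 - <<'E'
from h import *
t=cv2.imread("pics/top0.png"); s=cv2.imread("pics/scene0.png")
a=cv2.resize(t[170:260,215:295],None,fx=4.5,fy=4.5,interpolation=cv2.INTER_CUBIC)
b=cv2.resize(t[200:280,320:420],None,fx=4,fy=4,interpolation=cv2.INTER_CUBIC)
m=np.zeros((410,770,3),np.uint8); m[:a.shape[0],:a.shape[1]]=a; m[:b.shape[0],365:365+b.shape[1]]=b
cv2.imwrite("pics/m1.png",m)
hsv=cv2.cvtColor(t,cv2.COLOR_BGR2HSV)
def mask(lo,hi,box):
    k=cv2.inRange(hsv,lo,hi); z=np.zeros_like(k); x0,y0,x1,y1=box; z[y0:y1,x0:x1]=k[y0:y1,x0:x1]; return z
k=mask((5,150,120),(20,255,255),(395,210,415,270)); ys,xs=np.nonzero(k); print("orange",xs.min(),xs.max(),ys.min(),ys.max(), sorted(set(zip(ys,xs)))[:4])
k2=cv2.inRange(t,(150,150,150),(255,255,255))[205:250,395:410]; ys2,xs2=np.nonzero(k2); print("steel",[(y+205,x+395) for y,x in zip(ys2,xs2)])
g=mask((22,60,30),(45,255,200),(320,230,356,275)); ys,xs=np.nonzero(g); print("mug",xs.min(),xs.max(),ys.min(),ys.max())
print("px scale",plane("top",[[403,240],[404,240],[403,241]],0.008))
print("lock",plane("top",[[249,223]],.118),"mug rim",plane("top",[[338,245]],.092))
print("objs",plane("top",[[347,220]],.01),plane("top",[[404,205]],.01),plane("top",[[431,203]],.094))
E
```

```text
orange 401 409 236 262 [(np.int64(236), np.int64(405)), (np.int64(237), np.int64(401)), (np.int64(238), np.int64(401)), (np.int64(239), np.int64(401))]
steel [(np.int64(216), np.int64(400)), (np.int64(216), np.int64(401)), (np.int64(216), np.int64(402)), (np.int64(217), np.int64(397)), (np.int64(217), np.int64(398)), (np.int64(217), np.int64(399)), (np.int64(217), np.int64(400)), (np.int64(217), np.int64(401)), (np.int64(217), np.int64(402)), (np.int64(217), np.int64(403)), (np.int64(218), np.int64(398)), (np.int64(218), np.int64(399)), (np.int64(218), np.int64(400)), (np.int64(218), np.int64(401)), (np.int64(218), np.int64(402)), (np.int64(218), np.int64(403)), (np.int64(219), np.int64(398)), (np.int64(219), np.int64(399)), (np.int64(219), np.int64(400)), (np.int64(219), np.int64(401)), (np.int64(219), np.int64(402)), (np.int64(219), np.int64(403)), (np.int64(220), np.int64(398)), (np.int64(220), np.int64(399)), (np.int64(220), np.int64(400)), (np.int64(220), np.int64(401)), (np.int64(220), np.int64(402)), (np.int64(220), np.int64(403)), (np.int64(221), np.int64(398)), (np.int64(221
[... 1408 characters left out ...]
), np.int64(403)), (np.int64(233), np.int64(401)), (np.int64(233), np.int64(402)), (np.int64(233), np.int64(403)), (np.int64(234), np.int64(401)), (np.int64(234), np.int64(402)), (np.int64(234), np.int64(403)), (np.int64(234), np.int64(404)), (np.int64(235), np.int64(402)), (np.int64(235), np.int64(403)), (np.int64(235), np.int64(404))]
mug 325 349 235 267
px scale [[ 0.51685524 -0.25083825  0.008     ]
 [ 0.5171476  -0.25468883  0.008     ]
 [ 0.51298952 -0.25101616  0.008     ]]
lock [[0.51614555 0.32527513 0.118     ]] mug rim [[ 0.4660241  -0.00214891  0.092     ]]
objs [[ 0.57741415 -0.03134106  0.01      ]] [[ 0.6540816  -0.24836706  0.01      ]] [[ 0.64946328 -0.336507    0.094     ]]
```

View pics/m1.png

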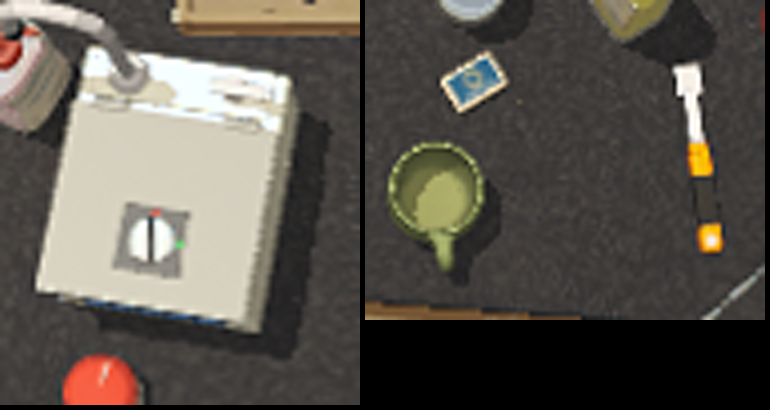

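The crops show the lock at top px (248.3,223.3), with its slot running nearly up-image. The key's tip is at about (400.3,216) and its handle end at about (406.5,262.7). Next I'll go above the key with the tool down.

```bash
cat >> h.py <<'E'
from scipy.spatial.transform import Rotation as Ro
def delta(p,R,T0=None):
    s=state(); p0,R0=(np.array(s["eef_pos"]),np.array(s["orientation"])) if T0 is None else T0
    d=R0.T@(np.array(p)-p0); w=Ro.from_matrix(R0.T@R).as_rotvec(degrees=True)
    return np.r_[np.round(d,4),np.round(w,2)].tolist()
def toolR(xdir_yaw,tilt): # tool down, tool x at yaw (deg), then tilted so z leans toward x by tilt
    R=np.array([[1,0,0],[0,-1,0],[0,0,-1.]])
    return Ro.from_euler('z',xdir_yaw,degrees=True).as_matrix()@R@Ro.from_euler('y',tilt,degrees=True).as_matrix()
E
python3 - <<'E'
from h import *
P=plane("top",[[400.6,215.8],[406.3,262.7]],.008); print(P,P.mean(0)); d=P[0]-P[1]; print(np.linalg.norm(d),np.degrees(np.arctan2(d[1],d[0])))
y=np.degrees(np.arctan2(d[1],d[0])); print(toolR(y,45))
print(delta([0.44,-0.24,0.25],toolR(y,0)))
E
```

```text
[[ 0.61066484 -0.23727281  0.008     ]
 [ 0.43075595 -0.2675359   0.008     ]] [ 0.5207104  -0.25240435  0.008     ]
0.1824364616046163 9.548526665220674
[[ 0.69731014  0.16588288  0.69731014]
 [ 0.11729691 -0.98614546  0.11729691]
 [ 0.70710678  0.         -0.70710678]]
[-0.4989, -0.5984, -0.0313, -0.05, 0.09, 147.43]
```

servo_tool(deltas=[[[-0.1, -0.12, -0.03, 0, 0, 30], [-0.25, -0.3, -0.03, 0, 0, 74], [-0.499, -0.598, -0.031, 0, 0, 147.4], [-0.499, -0.598, -0.031, 0, 0, 147.4], [-0.499, -0.598, -0.031, 0, 0, 147.4], [-0.499, -0.598, -0.031, 0, 0, 147.4], [-0.499, -0.598, -0.031, 0, 0, 147.4], [-0.499, -0.598, -0.031, 0, 0, 147.4], [-0.499, -0.598, -0.031, 0, 0, 147.4], [-0.499, -0.598, -0.031, 0, 0, 147.4], [-0.499, -0.598, -0.031, 0, 0, 147.4], [-0.499, -0.598, -0.031, 0, 0, 147.4], [-0.499, -0.598, -0.031, 0, 0, 147.4], [-0.499, -0.598, -0.031, 0, 0, 147.4], [-0.499, -0.598, -0.031, 0, 0, 147.4], [-0.499, -0.598, -0.031, 0, 0, 147.4], [-0.499, -0.598, -0.031, 0, 0, 147.4], [-0.499, -0.598, -0.031, 0, 0, 147.4], [-0.499, -0.598, -0.031, 0, 0, 147.4], [-0.499, -0.598, -0.031, 0, 0, 147.4]]], fingers=0.06)

```text
t: 2.15
eef_pos: [0.4403, -0.2385, 0.2497]
orientation: [[0.985, 0.17, -0.0], [0.17, -0.985, 0.0], [-0.0, -0.0, -1.0]]
ft_force: [0.2, 0.2, 0.4]
gripper_width: 0.647
finger_force: 0.0
```

```bash
python3 - <<'E'
from h import *
print(state()["joint_pos"])
cal=get_calibration("wrist"); im=shot("wrist","w1"); print(np.round(proj("wrist",[[.6107,-.2373,.008],[.4308,-.2675,.008]],cal)))
h=cv2.cvtColor(im,cv2.COLOR_RGB2HSV); k=cv2.inRange(h,(5,150,120),(22,255,255))
for c in cv2.findContours(k,0,2)[0]:
    if cv2.contourArea(c)>30: print(cv2.minAreaRect(c))
E
```

```text
[-7.19625999e-01  1.49418717e-01  1.59680881e+00  9.09048437e-05
  1.39558878e+00  6.80199978e-01]
[[342.  14.]
 [338. 177.]]
```

View pics/w1.png

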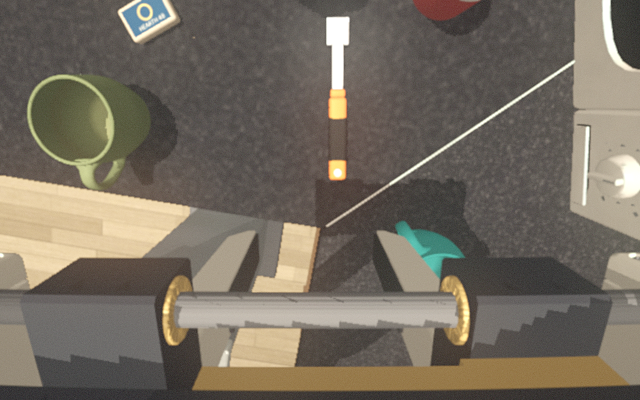

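The wrist view shows the key tip at (338,16) and the handle end at (338,179), along the view's vertical. The mug is at left with its rim centred near (72,120), and the turquoise one is at lower right (430,245).

```bash
python3 - <<'E'
from h import *
P=plane("wrist",[[338,16.5],[338,179.5]],.008); d=P[0]-P[1]; print(P,P.mean(0),np.linalg.norm(d),np.degrees(np.arctan2(d[1],d[0])))
print("mug rim L,R,T,B",plane("wrist",[[30,121],[114,121],[72,77],[72,166]],.092))
t=cv2.imread("pics/top0.png"); h=cv2.cvtColor(t,cv2.COLOR_BGR2HSV); k=cv2.inRange(h,(80,120,80),(95,255,255)); c=max(cv2.findContours(k,0,2)[0],key=cv2.contourArea)
x,y,w,hh=cv2.boundingRect(c); print("turq",(x,y,w,hh)); print(plane("top",[[x,y+hh/2],[x+w,y+hh/2],[x+w/2,y],[x+w/2,y+hh]],.05))
g=cv2.inRange(h,(22,60,30),(45,255,200)); g[:, :320]=0;g[:,356:]=0;g[:230]=0;g[258:]=0
x,y,w,hh=cv2.boundingRect(g); print("green",x,y,w,hh, plane("top",[[x+w/2,y+12]],.092))
E
```

```text
[[ 0.60728699 -0.23366565  0.008     ]
 [ 0.42825989 -0.26743914  0.008     ]] [ 0.51777344 -0.2505524   0.008     ] 0.1821849400120226 10.683302147442186
mug rim L,R,T,B [[ 0.45153852  0.0398541   0.092     ]
 [ 0.4646451  -0.04122065  0.092     ]
 [ 0.49824508 -0.0010896   0.092     ]
 [ 0.41442449 -0.00074204  0.092     ]]
turq (427, 269, 28, 30)
[[ 0.35236313 -0.3414383   0.05      ]
 [ 0.35938883 -0.44669514  0.05      ]
 [ 0.41147362 -0.39190431  0.05      ]
 [ 0.30084982 -0.39597966  0.05      ]]
green 325 235 25 23 [[ 0.45857959 -0.00087574  0.092     ]]
```

```bash
python3 - <<'E'
from h import *
R=toolR(10.3,45); T=np.array([.510,-.2522,.009]); print(delta(T-.14*R[:,2],R))
E
```

```text
[-0.0327, 0.0262, 0.1418, 0.21, 44.99, -0.5]
```

servo_tool(deltas=[[[-0.01, 0.01, 0.03, 0, 9, 0], [-0.02, 0.02, 0.07, 0, 18, 0], [-0.03, 0.026, 0.11, 0, 27, 0], [-0.0327, 0.0262, 0.1418, 0.2, 36, -0.5], [-0.0327, 0.0262, 0.1418, 0.2, 45, -0.5], [-0.0327, 0.0262, 0.1418, 0.2, 45, -0.5], [-0.0327, 0.0262, 0.1418, 0.2, 45, -0.5], [-0.0327, 0.0262, 0.1418, 0.2, 45, -0.5]]])

```text
t: 3.0
eef_pos: [0.4113, -0.2702, 0.1067]
orientation: [[0.696, 0.173, 0.697], [0.12, -0.985, 0.124], [0.708, -0.003, -0.707]]
ft_force: [0.3, 0.5, -0.4]
gripper_width: 0.645
finger_force: 0.0
```

```bash
python3 - <<'E'
from h import *
s=state();print(s["joint_pos"],s["eef_pos"])
cal=get_calibration("wrist"); im=shot("wrist","w2"); d=np.array([.984,.179,0]);c=np.array([.518,-.2508,.008])
print(np.round(proj("wrist",[c+d*.09,c-d*.09,[.51,-.2522,.016]],cal)))
R=toolR(10.3,45); print(delta([.510,-.2522,.009],R))
E
```

```text
[-1.43271399  0.23504001  2.25667947  1.00491634  0.99315815 -0.76018727] [ 0.41133463 -0.27020248  0.10670142]
[[316. 106.]
 [317. 270.]
 [316. 179.]]
[0.0015, -0.0007, 0.1401, 0.11, 0.09, -0.34]
```

View pics/w2.png

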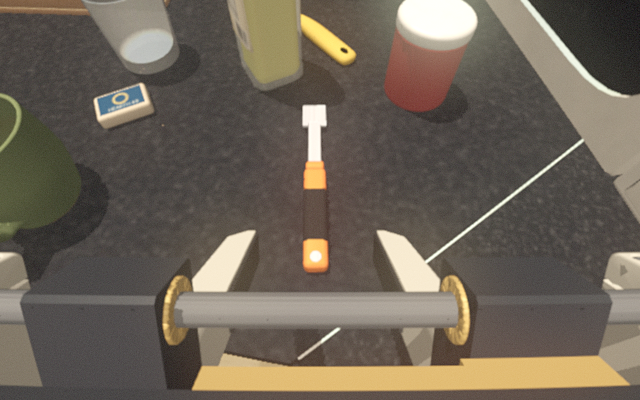

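The key lies where predicted, with its tip at (314,106) and end at (316,271), so I'll advance and grip.

servo_tool(deltas=[[[0, 0, 0.04, 0, 0, 0], [0, 0, 0.08, 0, 0, 0], [0.001, -0.0005, 0.11, 0, 0, 0], [0.0015, -0.0007, 0.13, 0, 0, 0], [0.0015, -0.0007, 0.14, 0, 0, 0], [0.0015, -0.0007, 0.14, 0, 0, 0]]])

```text
t: 3.65
eef_pos: [0.5128, -0.2507, 0.01]
orientation: [[0.696, 0.18, 0.695], [0.128, -0.984, 0.127], [0.707, 0.001, -0.708]]
ft_force: [0.3, 0.2, 0.4]
gripper_width: 0.649
finger_force: 0.0
```

servo_tool(deltas=[[[0, 0, 0, 0, 0, 0], [0, 0, 0, 0, 0, 0], [0, 0, 0, 0, 0, 0], [0, 0, 0, 0, 0, 0], [0, 0, 0, 0, 0, 0], [0, 0, 0, 0, 0, 0]]], fingers=0.0, grip_force=60)

```text
t: 4.25
eef_pos: [0.5108, -0.2527, 0.0101]
orientation: [[0.696, 0.175, 0.696], [0.124, -0.985, 0.123], [0.707, 0.0, -0.707]]
ft_force: [-2.0, -0.5, 2.6]
gripper_width: 0.212
finger_force: 60.0
```

servo_tool(deltas=[[[0.02, 0, -0.02, 0, 0, 0], [0.05, 0, -0.05, 0, 0, 0], [0.085, 0, -0.085, 0, 0, 0], [0.12, 0, -0.12, 0, 0, 0], [0.155, 0, -0.155, 0, 0, 0], [0.19, 0, -0.19, 0, 0, 0], [0.2, 0, -0.2, 0, 0, 0], [0.2, 0, -0.2, 0, 0, 0]]])

```text
t: 5.05
eef_pos: [0.5113, -0.2532, 0.2956]
orientation: [[0.694, 0.175, 0.698], [0.128, -0.984, 0.12], [0.708, 0.006, -0.706]]
ft_force: [1.0, 0.3, -0.8]
gripper_width: 0.206
finger_force: 60.0
```

```bash
cat > kin.py <<'E'
import numpy as np
from scipy.optimize import least_squares
from scipy.spatial.transform import Rotation as Ro
def rz(a): return Ro.from_euler('z',a).as_matrix()
def ry(a): return Ro.from_euler('y',a).as_matrix()
Z=np.array([0,0,1.])
def fk(q,k):
    d1,L2,b,L3,d6,a3=k
    A=rz(q[0]); F=A@ry(q[1]+q[2]); R=F@rz(q[3])@ry(q[4])@rz(q[5]+np.pi/2)
    w=A@(np.array([0,b,d1])+ry(q[1])@(L2*Z))+F@np.array([a3,0,L3])
    return w+R[:,2]*d6,R,w
lo=np.array([-3.14,-.91,.19,-1.22,.22,-3.12]);hi=np.array([3.14,2.08,2.58,4.36,2.71,3.12])
def ik(p,Rt,q0,k):
    f=lambda q:np.r_[(fk(q,k)[0]-p)*5,(fk(q,k)[1]-Rt).ravel()]
    r=least_squares(f,np.clip(q0,lo+.01,hi-.01),bounds=(lo,hi)); return r.x,r.cost
E
python3 - <<'E'
from h import *; from kin import *
s=state();print(s["joint_pos"],s["eef_pos"],s["ft_force"],s["gripper_width"])
D=[([0.966,0.259,1.535,0,1.348,-0.203],[.2149,.5058,.218]),([-.719626,.149419,1.596809,0,1.395589,.6802],[.4403,-.2385,.2497]),
([-1.43271399,0.23504001,2.25667947,1.00491634,0.99315815,-0.76018727],[0.41133463,-0.27020248,0.10670142]),(s["joint_pos"],s["eef_pos"])]
for q,p in D[3:]: print(np.round(fk(q,[0]*6)[1]-np.array(s["orientation"]),3))
f=lambda k:np.concatenate([fk(q,k)[0]-p for q,p in D])
r=least_squares(f,[.2,.4,.11,.4,.2,0]); print(r.x,np.round(r.fun*1000,1)); np.save("k.npy",r.x)
E
```

```text
[-1.14802031 -0.0079456   1.92571433  0.8487945   1.15226377 -0.09063908] [ 0.51126241 -0.25321147  0.29561809] [ 0.99829945  0.25372719 -0.76576306] 0.20607561963653198
[[ 0. -0. -0.]
 [-0.  0.  0.]
 [-0. -0. -0.]]
[0.22211946 0.53364714 0.11078431 0.42576148 0.36694033 0.05993315] [ 0.1  0.1  0.3 -0.2  0.1 -0.1  0.   0.1 -0.1  0.   0.  -0.1]
```

```bash
cat > plan.py <<'E'
from h import *; from kin import *
k=np.load("k.npy")
# key in tool frame from grasp
R0=np.array([[.696,.175,.696],[.124,-.985,.123],[.707,0,-.707]]);p0=np.array([.5108,-.2527,.0101])
yw=np.radians(10.4)
Rk0=np.array([[np.cos(yw),-np.sin(yw),0],[np.sin(yw),np.cos(yw),0],[0,0,1]])
Rtk=R0.T@Rk0; Ptip=R0.T@(np.array([.518,-.2508,.008])+.09*Rk0[:,0]-p0)
def tool_for(tip,yaw,lean=None): # vertical key; key z (wrist side) at yaw deg from box y
    a=np.radians(yaw); kz=np.array([-np.sin(a),np.cos(a),0]); kx=np.array([0,0,-1.]); Rk=np.c_[kx,np.cross(kz,kx),kz]
    if lean is not None: Rk=lean@Rk
    R=Rk@Rtk.T; return np.array(tip)-R@Ptip,R
E
python3 - <<'E'
from plan import *
u=lambda c:[[215+(x)/4.5-.4,170+(y)/4.5-.4] for x,y in c]
P=plane("top",u([[38,290],[262,330],[100,47],[152,242]]),.118); print(P)
e=P[0]-P[1]; print("front edge yaw",np.degrees(np.arctan2(e[1],e[0]))-90)
S=plane("top",u([[150,268],[154,215]]),.118); e=S[1]-S[0]; print("slot yaw",np.degrees(np.arctan2(e[1],e[0])))
print("Ptip",Ptip)
s=state()
for yaw in (-10,0,30,60,90,100):
    best=[]
    for t in range(20):
        q0=np.random.default_rng(t).uniform(lo,hi) 
        p,R=tool_for([.516,.325,.108],yaw); q,c=ik(p,R,q0,k)
        if c<1e-8 : best.append((np.abs(q-s["joint_pos"]).max(),q))
    us=[]
    for b in sorted(best,key=lambda b:b[0]):
        if not any(np.abs(b[1]-v).max()<.05 for v in us): us.append(b[1])
    print(yaw,np.round(p,3),[np.round(v,2).tolist()+np.round(fk(v,k)[2],2).tolist() for v in us])
E
```

```text
[[0.46801459 0.41490619 0.118     ]
 [0.45083562 0.23170777 0.118     ]
 [0.67311076 0.38887171 0.118     ]
 [0.51457657 0.32737858 0.118     ]]
front edge yaw -5.357100735143504
slot yaw 2.150343187813805
Ptip [ 0.06738761 -0.00112327  0.07033886]
-10 [0.517 0.327 0.205] []
0 [0.517 0.327 0.205] []
30 [0.515 0.327 0.205] []
60 [0.514 0.327 0.205] []
90 [0.514 0.326 0.205] []
100 [0.514 0.325 0.205] []
```

```bash
python3 - <<'E'
import re
s=open("plan.py").read()
s=s.replace("yw=np.radians","R0=Ro.from_matrix(R0).as_matrix()\nyw=np.radians",1); open("plan.py","w").write(s)
from plan import *
s=state()
for yaw in (-5,20,45,70,90,100):
    us=[]
    p,R=tool_for([.516,.325,.108],yaw)
    for t in range(30):
        q,c=ik(p,R,np.random.default_rng(t).uniform(lo,hi),k)
        if c<1e-6 and not any(np.abs(q-v).max()<.05 for v in us): us.append(q)
    print(yaw,[np.round(v,2).tolist()+np.round(fk(v,k)[2],2).tolist() for v in us])
E
```

```text
-5 [[0.69, 0.79, 0.96, -0.58, 1.94, 0.72, 0.54, 0.59, 0.46]]
20 [[0.77, 0.63, 1.25, -0.7, 1.63, 0.52, 0.43, 0.57, 0.46]]
45 [[0.81, 0.46, 1.55, -0.83, 1.28, 0.34, 0.33, 0.51, 0.46]]
70 [[0.77, 0.28, 1.83, -0.96, 0.88, 0.13, 0.27, 0.41, 0.46]]
90 [[0.63, 0.14, 2.02, -0.99, 0.52, -0.17, 0.25, 0.32, 0.46]]
100 [[0.53, 0.08, 2.08, -0.85, 0.32, -0.49, 0.26, 0.28, 0.46]]
```

```bash
python3 - <<'E'
from plan import *
s=state()
A=(np.array([.45,.1,.40]),toolR(50,0)); print(delta(*A))
B=tool_for([.515,.326,.170],-2); print(delta(*B,T0=A))
q=np.array(s["joint_pos"])
for T in (A,B):
  for a in (.5,1):
    P0,Rr=fk(q,k)[:2]
  q,c=ik(*T,q,k); print(np.round(q,2),c)
E
```

```text
[0.0766, -0.3578, -0.0741, 15.99, -43.09, -37.65]
[0.2169, -0.0963, 0.1326, -15.22, -43.2, -35.89]
[-0.02  0.03  1.37 -0.    1.74  0.67] 1.594542165656836e-30
[ 0.7   0.74  0.91 -0.62  2.    0.62] 6.272493743691781e-23
```

servo_tool(deltas=[[[0.01, -0.04, -0.02, 2, -5, -4.5], [0.02, -0.08, -0.03, 4, -10, -9], [0.0766, -0.3578, -0.0741, 16, -43.1, -37.6], [0.0766, -0.3578, -0.0741, 16, -43.1, -37.6], [0.0766, -0.3578, -0.0741, 16, -43.1, -37.6], [0.0766, -0.3578, -0.0741, 16, -43.1, -37.6], [0.0766, -0.3578, -0.0741, 16, -43.1, -37.6], [0.0766, -0.3578, -0.0741, 16, -43.1, -37.6], [0.0766, -0.3578, -0.0741, 16, -43.1, -37.6], [0.0766, -0.3578, -0.0741, 16, -43.1, -37.6], [0.0766, -0.3578, -0.0741, 16, -43.1, -37.6], [0.0766, -0.3578, -0.0741, 16, -43.1, -37.6]]])

```text
t: 6.25
eef_pos: [0.4497, 0.0986, 0.3983]
orientation: [[0.646, 0.764, -0.004], [0.764, -0.646, 0.006], [0.002, -0.007, -1.0]]
ft_force: [-0.6, 0.0, -0.2]
gripper_width: 0.204
finger_force: 60.0
```

```bash
python3 - <<'E'
from plan import *
print(state()["joint_pos"]); print(delta(*tool_for([.515,.326,.170],-2)))
E
```

```text
[-0.03184429  0.03372386  1.37494286  0.00575108  1.7375497   0.67095336]
[0.2176, -0.0969, 0.1319, -15.65, -43.4, -35.96]
```

servo_tool(deltas=[[[0.03, -0.01, 0.01, -2, -6, -5], [0.06, -0.03, 0.03, -4, -12, -10], [0.1, -0.05, 0.06, -7, -19, -16], [0.14, -0.07, 0.08, -9, -26, -21], [0.18, -0.08, 0.11, -12, -34, -28], [0.2176, -0.0969, 0.1319, -15.6, -43.4, -36], [0.2176, -0.0969, 0.1319, -15.6, -43.4, -36], [0.2176, -0.0969, 0.1319, -15.6, -43.4, -36], [0.2176, -0.0969, 0.1319, -15.6, -43.4, -36], [0.2176, -0.0969, 0.1319, -15.6, -43.4, -36]]])

```text
t: 7.25
eef_pos: [0.5167, 0.328, 0.2718]
orientation: [[0.034, 0.999, -0.017], [0.71, -0.036, -0.703], [-0.703, 0.012, -0.711]]
ft_force: [-0.3, -1.3, 0.1]
gripper_width: 0.203
finger_force: 60.0
```

```bash
python3 - <<'E'
from plan import *
s=state();p,R=np.array(s["eef_pos"]),np.array(s["orientation"]); print(s["joint_pos"],p, "tip model",p+R@Ptip, "keyaxes",np.round(R@Rtk,3).tolist())
cal=get_calibration("wrist"); im=shot("wrist","w3"); print(np.round(proj("wrist",[p+R@Ptip,[.515,.326,.118],p+R@(Ptip+Rtk@[0,.012,0]),p+R@(Ptip-Rtk@[0,.012,0])],cal),1))
im2=shot("scene","s3"); shot("top","t3"); print(np.round(proj("scene",[p+R@Ptip,[.515,.326,.118]]),1))
w=cv2.cvtColor(im,cv2.COLOR_RGB2BGR); sc=cv2.cvtColor(im2,cv2.COLOR_RGB2BGR)
m=np.zeros((600,800,3),np.uint8); m[:400,:640]=w; u=cv2.resize(sc[170:250,220:320],None,fx=2.5,fy=2.5); m[400:600,0:250]=u
cv2.imwrite("pics/m3.png",m)
E
```

```text
[ 0.70045165  0.72995439  0.90483941 -0.61857125  2.00416988  0.62058359] [0.516684   0.3279982  0.27177958] tip model [0.51661729 0.32645344 0.17434286] keyaxes [[0.006, -0.999, 0.037], [0.005, 0.037, 0.999], [-1.0, -0.006, 0.006]]
[[315.8 112.2]
 [312.8  58.5]
 [298.  112.3]
 [333.6 112.1]]
[[258.3 192.2]
 [259.3 203.5]]
```

View pics/m3.png

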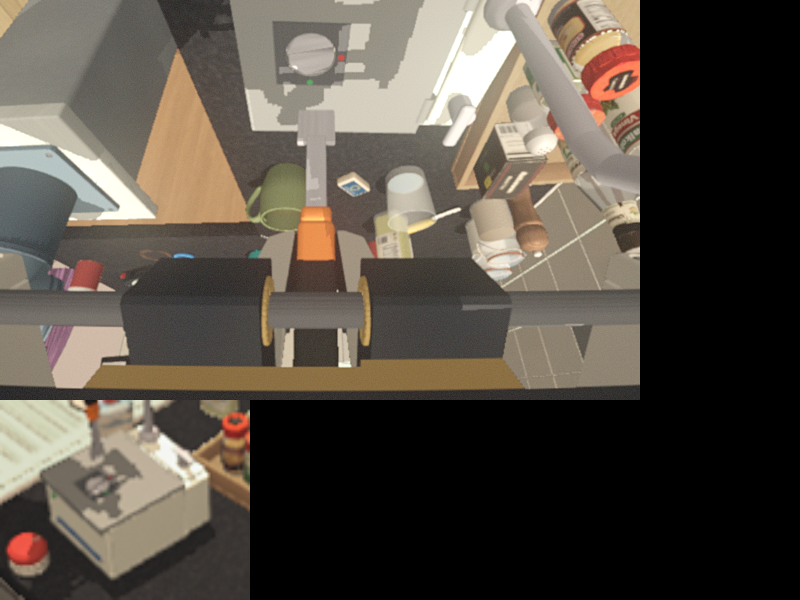

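The wrist view shows the blade tip at (316,112), as modelled. The lock disc is centred near (311,55), with the slot running roughly from (288,57) to (335,52). I'll zoom in on it.

```bash
python3 - <<'E'
from h import *
im=cv2.imread("pics/w3.png"); c=im[15:125,265:365]
cv2.imwrite("pics/z3.png",cv2.resize(c,None,fx=5,fy=5,interpolation=cv2.INTER_CUBIC))
print(im[30:80,311].mean(1).round().astype(int).tolist()); 
for x in range(290,334,6): print(x,im[44:66,x].mean(1).round().astype(int).tolist())
E
```

```text
[104, 104, 114, 140, 168, 172, 171, 170, 175, 179, 181, 182, 186, 182, 180, 178, 177, 177, 177, 178, 156, 157, 168, 175, 175, 172, 176, 179, 179, 183, 185, 184, 182, 183, 182, 180, 181, 180, 181, 180, 182, 181, 179, 172, 154, 148, 123, 107, 108, 109]
290 [156, 156, 163, 165, 169, 171, 174, 173, 173, 172, 166, 175, 177, 177, 172, 175, 174, 178, 180, 175, 172, 169]
296 [178, 180, 178, 174, 175, 172, 173, 173, 173, 169, 172, 176, 177, 173, 177, 172, 179, 183, 186, 186, 187, 196]
302 [181, 178, 176, 173, 176, 176, 174, 169, 163, 170, 179, 176, 174, 174, 174, 177, 184, 186, 184, 187, 187, 186]
308 [179, 178, 177, 175, 177, 179, 172, 159, 164, 179, 176, 177, 172, 174, 176, 182, 185, 187, 184, 185, 185, 184]
314 [180, 176, 178, 180, 178, 173, 159, 159, 169, 174, 174, 174, 176, 178, 184, 183, 185, 185, 181, 181, 182, 180]
320 [181, 179, 179, 179, 172, 156, 153, 162, 169, 172, 174, 175, 178, 180, 184, 185, 181, 183, 182, 181, 181, 179]
326 [180, 183, 182, 175, 154, 149, 154, 162, 168, 174, 176, 178, 178, 179, 181, 182, 180, 180, 178, 180, 177, 178]
332 [161, 170, 167, 148, 139, 143, 154, 161, 167, 176, 180, 179, 181, 185, 182, 179, 174, 163, 144, 139, 137, 119]
```

View pics/z3.png

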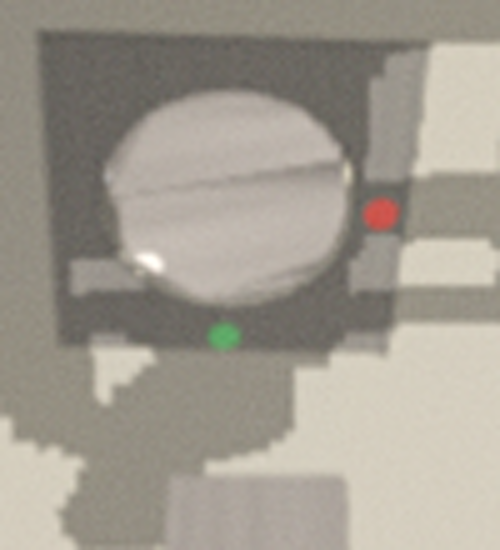

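The zoom shows the disc spanning zoom x 105–350 and y 90–305. The slot's near edge runs from (110,195) to (345,162), with the red dot at (380,214) and the green one at (223,336).

```bash
python3 - <<'E'
from plan import *
u=lambda c:[[265+(x+.5)/5-.5,15+(y+.5)/5-.5] for x,y in c]
n=["centre","slotL","slotR","red","green","plTL","plBL","L","R","T","B"]
P=plane("wrist",u([[227,197],[110,195],[345,162],[380,214],[223,336],[40,32],[60,348],[105,180],[350,172],[230,90],[230,305]]),.118)
for a,b in zip(n,P): print(a,np.round(b,4))
yaw=lambda v:np.degrees(np.arctan2(v[1],v[0]))
print("slot",yaw(P[2]-P[1]),"c->red",yaw(P[3]-P[0]),"green->c",yaw(P[0]-P[4])-90,"plate",yaw(P[5]-P[6])-90, "L-R",P[8]-P[7],"T-B",P[9]-P[10])
t=cv2.imread("pics/top0.png"); g=cv2.cvtColor(t,cv2.COLOR_BGR2GRAY)[212:235,238:262]
print(g)
E
```

```text
centre [0.5127 0.33   0.118 ]
slotL [0.4951 0.3311 0.118 ]
slotR [0.5304 0.3352 0.118 ]
red [0.5358 0.326  0.118 ]
green [0.5107 0.3035 0.118 ]
plTL [0.4883 0.3576 0.118 ]
plBL [0.4838 0.3023 0.118 ]
L [0.4947 0.3338 0.118 ]
R [0.5312 0.3335 0.118 ]
T [0.514  0.3477 0.118 ]
B [0.5122 0.3098 0.118 ]
slot 6.662211225361139 c->red -9.84577917074404 green->c -4.217277376015332 plate -4.686391637891262 L-R [ 3.64923009e-02 -2.40577356e-04  2.77555756e-17] T-B [0.0017954  0.03786862 0.        ]
[[209 208 209 208 208 208 208 208 208 209 208 208 208 208 208 208 207 207
  207 208 207 207 207 207]
 [209 208 209 209 209 210 210 210 209 209 208 208 208 208 208 208 208 207
  207 207 207 207 207 208]
 [209 209 208 209 208 205 205 207 209 209 209 210 209 209 209 209 208 207
  207 207 207 208 208 208]
 [209 208 210 210 191 133 133 153 182 190 197 206 205 206 208 208 209 210
  209 208 208 208 207 208]
 [209 209 210 207 182 140 141 140 139 138 138 136 146 163 182 191 199 206
  204 207 209 208 208 208]
 [209 209 210 206 177 138 141 139 137 136 136 138 146 136 136 137 137 135
  127 183 210 208 207 208]

[... 1017 characters left out ...]
00 149 139 141 141 142 132 124 129 107 131 153 139 140 140 134 185
  212 209 208 208 209 209]
 [211 201 160 164 161 153 151 136 141 141 140 144 143 143 142 142 127 180
  212 209 209 208 209 208]
 [211 212 213 214 207 196 188 154 164 160 153 155 150 136 140 140 132 183
  212 210 209 208 208 209]
 [210 210 211 210 211 212 213 213 214 214 205 195 184 149 157 158 152 189
  210 209 208 208 208 209]
 [210 210 210 210 210 210 210 210 210 211 211 211 212 213 215 214 213 211
  210 209 209 209 208 209]
 [210 210 209 210 210 209 209 209 209 210 209 210 210 210 210 210 210 210
  209 208 209 209 209 209]
 [210 210 210 210 210 209 209 210 209 210 209 209 210 210 209 209 209 210
  209 209 209 209 209 209]]
```

```bash
python3 - <<'E'
from plan import *
t=cv2.imread("pics/top0.png"); g=cv2.cvtColor(t,cv2.COLOR_BGR2GRAY).astype(float)
pts=[]
for r in range(219,227):
    w=np.clip(240-g[r,246:251],0,None); w=np.where(w<40,0,w); pts.append(((w*np.arange(246,251)).sum()/w.sum(),r))
f=np.polyfit([p[1] for p in pts],[p[0] for p in pts],1); print(pts[0],pts[-1],f)
P=plane("top",[[np.polyval(f,227),227],[np.polyval(f,219),219],[np.polyval(f,223),223]],.118); e=P[1]-P[0]; print("slot yaw",np.degrees(np.arctan2(e[1],e[0])),P[2])
s=state(); T=(np.array(s["eef_pos"]),np.array(s["orientation"]))
for yaw in (4,):
  for z in (.130,.1075): print(z,delta(*tool_for([.5133,.3287,z],yaw)))
E
```

```text
(np.float64(248.0), 219) (np.float64(248.0), 226) [-1.10740062e-14  2.48000000e+02]
slot yaw 6.435555772283834 [0.51584761 0.32890627 0.118     ]
0.13 [0.0331, -0.0032, 0.0299, -4.03, -0.25, -4.49]
0.1075 [0.049, -0.0035, 0.0459, -4.03, -0.25, -4.49]
```

```bash
python3 - <<'E'
from plan import *
for z in (.125,): print(z,delta(*tool_for([.5142,.3288,z],6.4)))
A=tool_for([.5142,.3288,.125],6.4); print(delta(*tool_for([.5142,.3288,.107],6.4),T0=A))
E
```

```text
0.125 [0.0368, -0.0025, 0.0334, -5.73, -0.23, -6.19]
[0.0127, -0.0001, 0.0127, 0.0, 0.0, 0.0]
```

servo_tool(deltas=[[[0.01, -0.001, 0.01, -3, -0.1, -3], [0.0368, -0.0025, 0.0334, -5.7, -0.2, -6.2], [0.0368, -0.0025, 0.0334, -5.7, -0.2, -6.2], [0.0368, -0.0025, 0.0334, -5.7, -0.2, -6.2], [0.0368, -0.0025, 0.0334, -5.7, -0.2, -6.2], [0.0368, -0.0025, 0.0334, -5.7, -0.2, -6.2]]])

```text
t: 8.0
eef_pos: [0.5144, 0.3325, 0.2209]
orientation: [[-0.078, 0.994, 0.083], [0.702, 0.113, -0.703], [-0.708, 0.004, -0.706]]
ft_force: [0.4, -0.2, -0.9]
gripper_width: 0.207
finger_force: 60.0
```

```bash
python3 - <<'E'
from plan import *
s=state();p,R=np.array(s["eef_pos"]),np.array(s["orientation"]); print("tip model",p+R@Ptip,s["ft_force"],np.round(R@Rtk,3)[:,1])
im=shot("wrist","w4"); cv2.imwrite("pics/z4.png",cv2.resize(im[10:120,265:365,::-1],None,fx=5,fy=5,interpolation=cv2.INTER_CUBIC))
print((proj("wrist",[p+R@Ptip])-[265,10])*5)
E
```

```text
tip model [0.51390251 0.33017587 0.12348956] [ 0.37451258 -0.18439566 -0.86196713] [-0.994 -0.113  0.002]
[[255.0782551  514.31076611]]
```

View pics/z4.png

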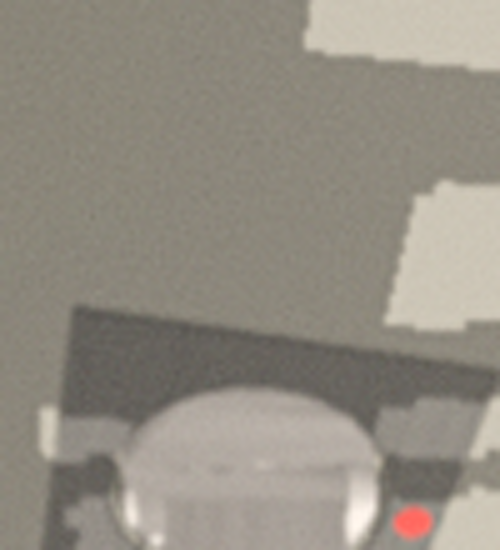

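The disc spans zoom x 118–382 and the blade 160–347, so x is centred and the blade is parallel to the slot edge at y≈468. I'll check the y offset by rays.

```bash
python3 - <<'E'
from plan import *
im=cv2.imread("pics/w4.png"); print(im[98:120,318].mean(1).round().tolist())
print(plane("wrist",[[315,103.6]],.118)); 
for v in (106,107,108,109): print(v,plane("wrist",[[316,v]],.1235))
print("cur tip", delta(*tool_for([.5142,.3288,.119],6.4)))
E
```

```text
[173.0, 169.0, 173.0, 173.0, 177.0, 178.0, 168.0, 168.0, 166.0, 168.0, 168.0, 165.0, 158.0, 158.0, 158.0, 158.0, 160.0, 156.0, 161.0, 160.0, 160.0, 160.0]
[[0.51289015 0.33316456 0.118     ]]
106 [[0.51315835 0.33651665 0.1235    ]]
107 [[0.51326292 0.33561265 0.1235    ]]
108 [[0.51336822 0.33470241 0.1235    ]]
109 [[0.51347424 0.33378587 0.1235    ]]
cur tip [0.0017, 0.0001, 0.004, -0.04, 0.1, 0.2]
```

```bash
python3 - <<'E'
from plan import *
for z in (.119,.113,.107): print(delta(*tool_for([.514,.3282,z],6.4)))
E
```

```text
[0.0013, -0.0002, 0.0044, -0.04, 0.1, 0.2]
[0.0056, -0.0002, 0.0086, -0.04, 0.1, 0.2]
[0.0098, -0.0002, 0.0129, -0.04, 0.1, 0.2]
```

servo_tool(deltas=[[[0.0013, -0.0002, 0.0044, 0, 0.1, 0.2], [0.0013, -0.0002, 0.0044, 0, 0.1, 0.2], [0.003, -0.0002, 0.006, 0, 0.1, 0.2], [0.0042, -0.0002, 0.0073, 0, 0.1, 0.2], [0.0056, -0.0002, 0.0086, 0, 0.1, 0.2], [0.0056, -0.0002, 0.0086, 0, 0.1, 0.2], [0.0056, -0.0002, 0.0086, 0, 0.1, 0.2]]])

```text
t: 8.75
eef_pos: [0.5133, 0.3303, 0.2087]
orientation: [[-0.078, 0.994, 0.082], [0.701, 0.113, -0.704], [-0.709, 0.002, -0.706]]
ft_force: [-0.2, -1.0, -0.7]
gripper_width: 0.208
finger_force: 60.0
```

```bash
cat > st.py <<'E'
from plan import *
s=state();p,R=np.array(s["eef_pos"]),np.array(s["orientation"]);K=R@Rtk
print("t",s["t"],"tip",np.round(p+R@Ptip,4),"F",np.round(s["ft_force"],1),"M",np.round(s["moment"],2),"yaw",np.degrees(np.arctan2(-K[0,2],K[1,2])).round(2),"kx",K[:,0].round(3),"w",s["gripper_width"])
E
python3 st.py
```

```text
t 8.75 tip [0.5126 0.3279 0.1113] F [-0.2 -1.  -0.7] M [0.39 0.16 0.02] yaw 6.47 kx [-0.003 -0.002 -1.   ] w 0.20785133659439248
```

servo_tool(deltas=[[[0.001, 0, 0.001, 0, 0, 0], [0.002, 0, 0.002, 0, 0, 0], [0.003, 0, 0.003, 0, 0, 0], [0.004, 0, 0.004, 0, 0, 0], [0.004, 0, 0.004, 0, 0, 0]]])

```text
t: 9.25
eef_pos: [0.5137, 0.33, 0.2061]
orientation: [[-0.075, 0.994, 0.084], [0.701, 0.112, -0.704], [-0.709, 0.006, -0.705]]
ft_force: [-2.0, 0.1, 9.9]
gripper_width: 0.206
finger_force: 60.0
```

```bash
python3 st.py
```

```text
t 9.25 tip [0.5134 0.3275 0.1087] F [-2.   0.1  9.9] M [-0.83  0.21 -0.16] yaw 6.43 kx [ 0.    -0.003 -1.   ] w 0.20648336358221864
```

Home: 10 N at the slot floor with the modelled tip at 0.1087. Next, the quarter turn about the lock's axis.

```bash
python3 - <<'E'
from plan import *
s=state();p,R=np.array(s["eef_pos"]),np.array(s["orientation"]); c=np.array([.5140,.3280,0])
rows=[]
for i in range(1,21):
    a=87*i/20; Q=Ro.from_euler('z',a,degrees=True).as_matrix(); pn=c+Q@(p-c); Rn=Q@R
    d=R.T@(pn-p); w=Ro.from_matrix(R.T@Rn).as_rotvec(degrees=True); rows.append(np.r_[d.round(4),w.round(1)].tolist())
print(str(rows))
E
```

```text
[[-0.0, -0.0001, 0.0, -3.1, 0.0, -3.1], [-0.0, -0.0003, 0.0, -6.2, 0.1, -6.1], [-0.0001, -0.0004, 0.0001, -9.3, 0.1, -9.2], [-0.0001, -0.0006, 0.0001, -12.3, 0.1, -12.3], [-0.0001, -0.0007, 0.0001, -15.4, 0.1, -15.3], [-0.0002, -0.0009, 0.0002, -18.5, 0.2, -18.4], [-0.0002, -0.001, 0.0002, -21.6, 0.2, -21.5], [-0.0003, -0.0011, 0.0003, -24.7, 0.2, -24.5], [-0.0004, -0.0012, 0.0004, -27.8, 0.2, -27.6], [-0.0004, -0.0013, 0.0004, -30.9, 0.3, -30.7], [-0.0005, -0.0014, 0.0005, -33.9, 0.3, -33.7], [-0.0006, -0.0015, 0.0006, -37.0, 0.3, -36.8], [-0.0007, -0.0016, 0.0007, -40.1, 0.3, -39.9], [-0.0008, -0.0017, 0.0008, -43.2, 0.4, -42.9], [-0.0009, -0.0017, 0.0009, -46.3, 0.4, -46.0], [-0.001, -0.0018, 0.001, -49.4, 0.4, -49.1], [-0.0011, -0.0018, 0.0011, -52.5, 0.4, -52.1], [-0.0012, -0.0019, 0.0012, -55.5, 0.5, -55.2], [-0.0013, -0.0019, 0.0013, -58.6, 0.5, -58.3], [-0.0014, -0.0019, 0.0014, -61.7, 0.5, -61.3]]
```

servo_tool(deltas=[[[0, -0.0001, 0, -3.1, 0, -3.1], [0, -0.0003, 0, -6.2, 0.1, -6.1], [-0.0001, -0.0004, 0.0001, -9.3, 0.1, -9.2], [-0.0001, -0.0006, 0.0001, -12.3, 0.1, -12.3], [-0.0001, -0.0007, 0.0001, -15.4, 0.1, -15.3], [-0.0002, -0.0009, 0.0002, -18.5, 0.2, -18.4], [-0.0002, -0.001, 0.0002, -21.6, 0.2, -21.5], [-0.0003, -0.0011, 0.0003, -24.7, 0.2, -24.5], [-0.0004, -0.0012, 0.0004, -27.8, 0.2, -27.6], [-0.0004, -0.0013, 0.0004, -30.9, 0.3, -30.7], [-0.0004, -0.0013, 0.0004, -30.9, 0.3, -30.7]]])

```text
t: 10.35
eef_pos: [0.5124, 0.3294, 0.2061]
orientation: [[-0.539, 0.64, 0.548], [0.456, 0.769, -0.449], [-0.708, 0.008, -0.706]]
ft_force: [-0.6, 1.1, 6.1]
gripper_width: 0.204
finger_force: 60.0
```

```bash
python3 st.py; python3 - <<'E'
from plan import *
s=state();p,R=np.array(s["eef_pos"]),np.array(s["orientation"]); c=np.array([.5140,.3280,0])
K=R@Rtk; y0=np.degrees(np.arctan2(-K[0,2],K[1,2])); rows=[]
for i in range(1,11):
    a=(93-y0)*i/10; Q=Ro.from_euler('z',a,degrees=True).as_matrix(); pn=c+Q@(p-c)
    rows.append(np.r_[(R.T@(pn-p)).round(4),Ro.from_matrix(R.T@Q@R).as_rotvec(degrees=True).round(1)].tolist())
print(rows)
E
```

```text
t 10.35 tip [0.5139 0.3276 0.1087] F [-0.6  1.1  6.1] M [-0.31 -0.29 -0.03] yaw 50.21 kx [ 0.003  0.    -1.   ] w 0.20393931611452493
[[-0.0, -0.0002, 0.0, -3.0, 0.0, -3.0], [-0.0, -0.0003, 0.0, -6.1, 0.1, -6.0], [-0.0, -0.0005, 0.0, -9.1, 0.1, -9.1], [-0.0001, -0.0006, 0.0001, -12.1, 0.1, -12.1], [-0.0001, -0.0008, 0.0001, -15.2, 0.2, -15.1], [-0.0001, -0.0009, 0.0001, -18.2, 0.2, -18.1], [-0.0002, -0.0011, 0.0002, -21.2, 0.2, -21.1], [-0.0003, -0.0012, 0.0003, -24.3, 0.3, -24.2], [-0.0003, -0.0013, 0.0003, -27.3, 0.3, -27.2], [-0.0004, -0.0014, 0.0004, -30.3, 0.3, -30.2]]
```

servo_tool(deltas=[[[0, -0.0002, 0, -3, 0, -3], [0, -0.0003, 0, -6.1, 0.1, -6], [0, -0.0005, 0, -9.1, 0.1, -9.1], [-0.0001, -0.0006, 0.0001, -12.1, 0.1, -12.1], [-0.0001, -0.0008, 0.0001, -15.2, 0.2, -15.1], [-0.0001, -0.0009, 0.0001, -18.2, 0.2, -18.1], [-0.0002, -0.0011, 0.0002, -21.2, 0.2, -21.1], [-0.0003, -0.0012, 0.0003, -24.3, 0.3, -24.2], [-0.0003, -0.0013, 0.0003, -27.3, 0.3, -27.2], [-0.0004, -0.0014, 0.0004, -30.3, 0.3, -30.2], [-0.0004, -0.0014, 0.0004, -30.3, 0.3, -30.2], [-0.0004, -0.0014, 0.0004, -30.3, 0.3, -30.2]]])

```text
t: 11.55
eef_pos: [0.513, 0.3281, 0.2062]
orientation: [[-0.705, -0.049, 0.708], [-0.028, 0.999, 0.041], [-0.709, 0.009, -0.705]]
ft_force: [-1.2, -0.6, 7.5]
gripper_width: 0.212
finger_force: 60.0
```

```bash
python3 st.py; python3 -c "
from h import *
print(state()['joint_pos']); shot('wrist','w5')"
```

```text
t 11.55 tip [0.5153 0.3279 0.1087] F [-1.2 -0.6  7.5] M [-0.13 -0.33 -0.31] yaw 92.77 kx [ 0.003  0.003 -1.   ] w 0.21232225470507746
[ 0.61197767  0.12541469  2.03570953 -0.98047713  0.46603416 -0.2193461 ]
```

View pics/w5.png

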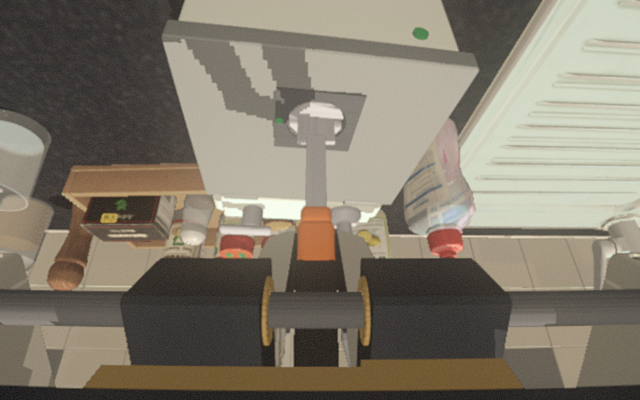

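Moment z rose to −0.31 N m, so the lock is at its stop, and the picture shows the blade slightly past parallel with the hatch's front edge. I'll ease back 3° and draw the key straight up.

servo_tool(deltas=[[[0, 0, 0, 2, 0, 2], [-0.007, 0, -0.007, 2, 0, 2], [-0.014, 0, -0.014, 2, 0, 2], [-0.035, 0.0005, -0.035, 2, 0, 2], [-0.065, 0.001, -0.065, 2, 0, 2], [-0.099, 0.0013, -0.099, 2, 0, 2], [-0.099, 0.0013, -0.099, 2, 0, 2]]])

```text
t: 12.3
eef_pos: [0.5142, 0.3304, 0.353]
orientation: [[-0.7, -0.001, 0.714], [0.01, 1.0, 0.011], [-0.714, 0.015, -0.7]]
ft_force: [0.3, 0.2, -0.3]
gripper_width: 0.204
finger_force: 60.0
```

```bash
python3 st.py; python3 - <<'E'
from plan import *
s=state(); q0=np.array(s["joint_pos"]); p,R=np.array(s["eef_pos"]),np.array(s["orientation"])
m=np.array([.457,-.001])
# lean options: key top leaning; try yaws and lean about key y
for yaw in (20,45,60,75,90,105,120):
  for L in (-20,0,20):
    a=np.radians(yaw); ax=np.array([-np.cos(a),-np.sin(a),0])  # key y dir when vertical
    lean=Ro.from_rotvec(np.radians(L)*ax).as_matrix()
    T=tool_for([m[0],m[1],.02],yaw,lean); q,c=ik(*T,q0,k)
    T2=tool_for([m[0],m[1],.16],yaw,lean); q2,c2=ik(*T2,q,k)
    if c<1e-6 and c2<1e-6: print(yaw,L,np.round(q,2),"top",(lean@[0,0,1]).round(2),"wrist",np.round(fk(q,k)[2],2))
E
```

```text
t 12.3 tip [0.5173 0.3307 0.2556] F [ 0.3  0.2 -0.3] M [0.07 0.41 0.03] yaw 90.04 kx [ 0.01   0.009 -1.   ] w 0.20371560137708417
20 -20 [ 0.01  0.2   2.   -0.55  0.86  0.01] top [ 0.12 -0.32  0.94] wrist [0.41 0.11 0.44]
20 0 [ 0.33  0.34  2.04 -0.98  1.02  0.64] top [0. 0. 1.] wrist [0.37 0.24 0.38]
20 20 [ 0.57  0.6   2.01 -1.16  1.3   1.04] top [-0.12  0.32  0.94] wrist [0.33 0.34 0.27]
45 -20 [-0.07  0.12  2.11 -0.48  0.63 -0.5 ] top [ 0.24 -0.24  0.94] wrist [0.37 0.09 0.44]
60 -20 [-0.15  0.07  2.16 -0.31  0.52 -0.95] top [ 0.3  -0.17  0.94] wrist [0.35 0.06 0.44]
75 -20 [-0.24  0.04  2.2  -0.01  0.47 -1.55] top [ 0.33 -0.09  0.94] wrist [0.34 0.03 0.44]
90 -20 [-0.34  0.03  2.21  0.31  0.51 -2.15] top [ 0.34 -0.    0.94] wrist [ 0.33 -0.    0.44]
105 -20 [-0.43  0.04  2.19  0.49  0.62 -2.62] top [0.33 0.09 0.94] wrist [ 0.34 -0.03  0.44]
120 -20 [-0.5   0.07  2.16  0.56  0.75 -2.97] top [0.3  0.17 0.94] wrist [ 0.35 -0.06  0.44]
```

```bash
cat > mug.py <<'E'
from plan import *
yaw=75;a=np.radians(yaw);lean=Ro.from_rotvec(np.radians(-20)*np.array([-np.cos(a),-np.sin(a),0])).as_matrix()
ld=(lean@[0,0,1])[:2]; ld/=np.linalg.norm(ld); tip=np.array([.457,-.001])-.014*ld
up=lean@[0,0,1]
T=lambda h:(lambda pr:(pr[0]+up*h,pr[1]))(tool_for([tip[0],tip[1],.014],yaw,lean))
E
python3 - <<'E'
from mug import *
print(ld,tip,delta(*T(.15))); print(np.round(T(0)[0],3),np.round(T(0)[1],2).tolist())
print(delta(*T(0),T0=T(.15)))
E
```

```text
[ 0.96592583 -0.25881905] [0.44347704 0.00262347] [0.0656, -0.3501, 0.0767, 9.24, 20.29, 12.13]
[ 0.474 -0.005  0.106] [[-0.87, 0.26, 0.41], [0.24, 0.97, -0.11], [-0.42, 0.01, -0.91]]
[0.1061, -0.0009, 0.1061, 0.0, 0.0, 0.0]
```

servo_tool(deltas=[[[0.003, -0.03, 0.003, 1, 2, 1], [0.01, -0.07, 0.01, 2, 4, 2], [0.02, -0.12, 0.02, 3, 7, 4], [0.03, -0.16, 0.03, 4, 9, 5], [0.0656, -0.3501, 0.0767, 9.2, 20.3, 12.1], [0.0656, -0.3501, 0.0767, 9.2, 20.3, 12.1], [0.0656, -0.3501, 0.0767, 9.2, 20.3, 12.1], [0.0656, -0.3501, 0.0767, 9.2, 20.3, 12.1], [0.0656, -0.3501, 0.0767, 9.2, 20.3, 12.1], [0.0656, -0.3501, 0.0767, 9.2, 20.3, 12.1]]])

```text
t: 13.3
eef_pos: [0.5185, -0.0227, 0.239]
orientation: [[-0.879, 0.265, 0.396], [0.24, 0.964, -0.114], [-0.412, -0.005, -0.911]]
ft_force: [0.4, 0.8, 0.1]
gripper_width: 0.208
finger_force: 60.0
```

```bash
python3 - <<'E'
from mug import *
s=state();p,R=np.array(s["eef_pos"]),np.array(s["orientation"]); print(s["joint_pos"],p+R@Ptip,s["gripper_width"],s["ft_force"])
for h in (.1,0): print(delta(*T(h)))
im=shot("wrist","w6"); sc=shot("scene","s6")
m=np.zeros((600,640,3),np.uint8); m[:300,:480]=cv2.resize(im[:,:,::-1],(480,300)); m[300:600,:480]=cv2.resize(sc[170:320,210:450,::-1],(480,300)); cv2.imwrite("pics/m6.png",m)
E
```

```text
[-0.24993238 -0.06138805  1.92800789 -0.01637641  0.85089776 -1.54494305] [ 0.48681173 -0.01559415  0.14715191] 0.20783781949625704 [0.36408707 0.79822695 0.11839927]
[0.0283, 0.0057, 0.0297, -0.68, -0.69, -0.02]
[0.0981, 0.0059, 0.1013, -0.68, -0.69, -0.02]
```

View pics/m6.png

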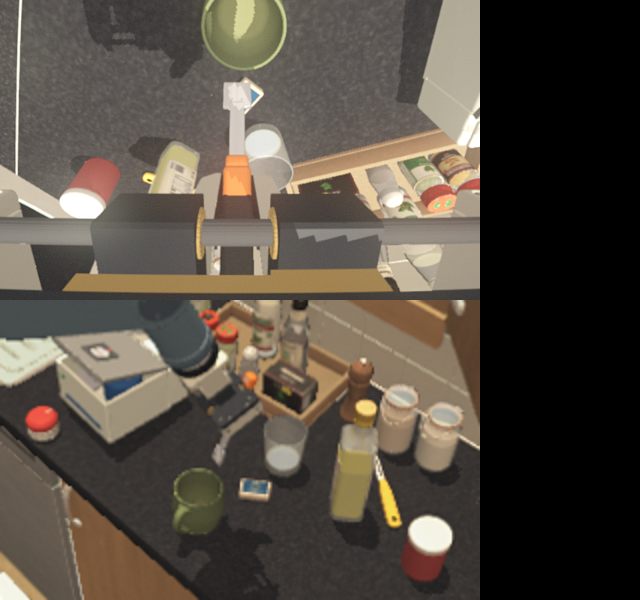

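The hatch has sprung ajar. In the full wrist view the mug's rim spans x about 268–383 with its bottom at y≈93, and the key is held as planned. I'll check the mug's centre from here.

```bash
python3 - <<'E'
from mug import *
P=plane("wrist",[[268,33],[383,33],[325.5,93]],.092); print(P,"predicted rim",proj("wrist",[[.457+.045*np.cos(t),-.001+.045*np.sin(t),.092] for t in np.radians([-15,75,-105])]).round())
E
```

```text
[[ 0.44273089 -0.03647815  0.092     ]
 [ 0.46469536  0.0455969   0.092     ]
 [ 0.49867379 -0.00669939  0.092     ]] predicted rim [[319.  97.]
 [380.  40.]
 [259.  40.]]
```

servo_tool(deltas=[[[0.015, 0.008, 0.017, -0.7, -0.7, 0], [0.028, 0.008, 0.03, -0.7, -0.7, 0], [0.028, 0.008, 0.03, -0.7, -0.7, 0], [0.05, 0.008, 0.052, -0.7, -0.7, 0], [0.075, 0.008, 0.078, -0.7, -0.7, 0], [0.088, 0.008, 0.091, -0.7, -0.7, 0], [0.095, 0.008, 0.098, -0.7, -0.7, 0], [0.098, 0.008, 0.101, -0.7, -0.7, 0], [0.098, 0.008, 0.101, -0.7, -0.7, 0]]])

```text
t: 14.3
eef_pos: [0.4763, -0.0007, 0.1083]
orientation: [[-0.875, 0.254, 0.413], [0.232, 0.967, -0.103], [-0.426, 0.006, -0.905]]
ft_force: [-0.1, 0.8, -1.6]
gripper_width: 0.205
finger_force: 60.0
```

```bash
python3 st.py
```

```text
t 14.3 tip [0.4462 0.0067 0.0159] F [-0.1  0.8 -1.6] M [ 0.06  0.28 -0.05] yaw 75.4 kx [-0.328  0.086 -0.941] w 0.20472911809565086
```

servo_tool(deltas=[[[0.003, 0, 0.003, 0, 0, 0], [0.003, 0, 0.003, 0, 0, 0]]])

```text
t: 14.5
eef_pos: [0.4747, -0.0009, 0.1041]
orientation: [[-0.874, 0.255, 0.413], [0.233, 0.967, -0.103], [-0.426, 0.006, -0.905]]
ft_force: [-0.2, 0.2, -1.2]
gripper_width: 0.207
finger_force: 60.0
```

servo_tool(deltas=[[[0, 0, 0, 0, 0, 0], [0, 0, 0, 0, 0, 0], [0, 0, 0, 0, 0, 0], [0, 0, 0, 0, 0, 0], [0, 0, 0, 0, 0, 0], [0, 0, -0.02, 0, 0, 0], [0, 0, -0.05, 0, 0, 0], [0, 0, -0.09, 0, 0, 0], [0, 0, -0.12, 0, 0, 0], [0, 0, -0.15, 0, 0, 0]]], fingers=0.05)

```text
t: 15.5
eef_pos: [0.4117, 0.0146, 0.2408]
orientation: [[-0.874, 0.256, 0.413], [0.234, 0.967, -0.104], [-0.426, 0.006, -0.905]]
ft_force: [0.3, -0.2, -0.6]
gripper_width: 0.539
finger_force: 0.0
```

```bash
python3 - <<'E'
from h import *
s=state(); print(s["t"],s["eef_pos"],s["joint_pos"],s["ft_force"])
im=shot("wrist","w7"); sc=shot("scene","s7")
m=np.zeros((600,800,3),np.uint8); m[:300,:480]=cv2.resize(im[:,:,::-1],(480,300)); m[300:600,:480]=cv2.resize(sc[170:320,210:450,::-1],(480,300),interpolation=cv2.INTER_CUBIC)
tp=shot("top","t7"); m[:360,480:]=cv2.resize(tp[170:260,215:295,::-1],(320,360),interpolation=cv2.INTER_CUBIC); cv2.imwrite("pics/m7.png",m)
E
```

```text
15.5 [0.41165759 0.01455693 0.24081452] [-0.23121761 -0.30075215  2.11061136 -0.0080329   0.8920861  -1.53837873] [ 0.27301388 -0.1707999  -0.59519095]
```

View pics/m7.png

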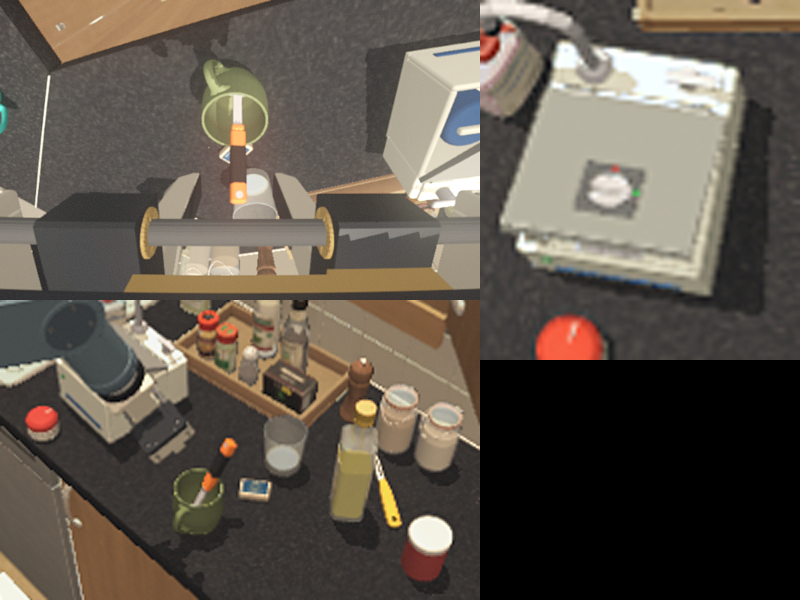

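The key stands in the mug, handle out, leaning on the rim, and the hatch is sprung ajar with the lock at its stop. That was the last picture I may view. Next I'll lift the hatch from beneath with closed fingertips.

```bash
cat > hatch.py <<'E'
from plan import *
yb=np.radians(-4.7); bx=np.array([np.cos(yb),np.sin(yb),0]); by=np.array([-np.sin(yb),np.cos(yb),0]); Zu=np.array([0,0,1.])
H=np.array([.5145,.3285,.114])+.105*bx-.03*by
al=np.radians(30); tz=np.cos(al)*bx-np.sin(al)*Zu; up=np.sin(al)*bx+np.cos(al)*Zu
Rdn=np.c_[-up,np.cross(tz,-up),tz]; Rup=np.c_[up,np.cross(tz,up),tz]
def tcp(th,rho=.11): return H+rho*(-np.cos(th)*bx+np.sin(th)*Zu)-.004*(np.sin(th)*bx+np.cos(th)*Zu)-.0075*up
E
python3 - <<'E'
from hatch import *
q0=np.array(state()["joint_pos"])
for n,R in(("dn",Rdn),("up",Rup)):
  q=q0.copy()
  for P in (tcp(.35)-.12*tz,tcp(.35),tcp(.9),tcp(1.52)):
    q,c=ik(P,R,q,k); print(n,np.round(P,3),np.round(q,2),"%.0e"%c,np.round(fk(q,k)[2],2))
print(H,delta(tcp(.35)-.12*tz,Rdn))
E
```

```text
dn [0.405 0.307 0.201] [ 0.96  0.11  2.13 -1.22  0.86  0.34] 2e-02 [0.11 0.36 0.44]
dn [0.509 0.299 0.141] [ 0.71  0.25  2.03 -1.22  0.65  0.21] 6e-02 [0.24 0.36 0.41]
dn [0.542 0.296 0.191] [ 0.64  0.2   2.01 -1.22  0.6   0.11] 4e-02 [0.26 0.34 0.45]
dn [0.603 0.291 0.217] [ 0.55  0.22  1.93 -1.22  0.53  0.03] 2e-02 [0.32 0.32 0.46]
up [0.405 0.307 0.201] [ 0.9   0.19  2.39  4.36  0.82 -2.11] 2e-02 [0.09 0.29 0.35]
up [0.509 0.299 0.141] [ 0.74  0.37  2.23  4.34  0.75 -2.16] 9e-20 [0.19 0.32 0.32]
up [0.542 0.296 0.191] [ 0.66  0.28  2.19  4.36  0.66 -2.3 ] 1e-03 [0.22 0.31 0.37]
up [0.603 0.291 0.217] [ 0.56  0.28  2.09  4.36  0.57 -2.4 ] 2e-03 [0.28 0.31 0.39]
[0.61668877 0.28999733 0.114     ] [0.0927, 0.2811, 0.0021, -6.7, -34.44, -7.78]
```

```bash
cat >> hatch.py <<'E'
def setup(aldeg,yawdeg,flip):
    a=np.radians(aldeg); h=Ro.from_euler('z',yawdeg,degrees=True).as_matrix()@bx
    tz=np.cos(a)*h-np.sin(a)*Zu; up=np.sin(a)*h+np.cos(a)*Zu; x=up if flip else -up
    return tz,up,np.c_[x,np.cross(tz,x),tz]
def tcp2(th,tz,up,rho=.11): return H+rho*(-np.cos(th)*bx+np.sin(th)*Zu)-.004*(np.sin(th)*bx+np.cos(th)*Zu)-.0075*up
E
python3 - <<'E'
from hatch import *
q0=np.array(state()["joint_pos"])
for al in (25,35):
  for yw in (0,20,40,60,80):
    for fl in (0,1):
      tz,up,R=setup(al,yw,fl)
      for sd in (q0,[.2,.1,2,.8,.8,0],[.2,.1,2,-.8,.8,0],[0,.1,2,.4,.8,1.5]):
        q=np.array(sd);ok=1;o=[]
        for P in (tcp2(.35,tz,up)-.12*tz,tcp2(.35,tz,up),tcp2(.9,tz,up),tcp2(1.52,tz,up)):
          q,c=ik(P,R,q,k); o.append(np.round(q,2).tolist()); ok&=c<1e-6
          if not ok: break
        if ok: print(al,yw,fl,o[0],o[1],o[3]); break
E
```

```text
25 60 0 [-0.68, 0.17, 2.47, 1.29, 1.23, 2.11] [-0.28, 0.39, 2.38, 1.71, 1.05, 1.98] [-0.23, 0.31, 2.1, 1.53, 1.01, 2.39]
25 60 1 [-0.68, 0.17, 2.47, 1.29, 1.23, -1.03] [-0.28, 0.39, 2.38, 1.71, 1.05, -1.17] [-0.23, 0.31, 2.1, 1.53, 1.01, -0.75]
25 80 0 [-0.58, 0.37, 2.11, 1.05, 1.42, 2.2] [-0.32, 0.49, 2.12, 1.28, 1.23, 2.14] [-0.28, 0.46, 1.85, 1.22, 1.3, 2.45]
25 80 1 [-0.58, 0.37, 2.11, 1.05, 1.42, -0.94] [-0.32, 0.49, 2.12, 1.28, 1.23, -1.01] [-0.28, 0.46, 1.85, 1.22, 1.3, -0.69]
35 40 0 [-0.26, -0.24, 2.51, 1.41, 0.69, 2.75] [0.04, 0.18, 2.41, 2.15, 0.56, 2.13] [0.01, 0.14, 2.14, 1.58, 0.49, 2.76]
35 40 1 [-0.26, -0.24, 2.51, 1.41, 0.69, -0.39] [0.04, 0.18, 2.41, 2.15, 0.56, -1.01] [0.01, 0.14, 2.14, 1.58, 0.49, -0.38]
35 60 0 [-0.52, -0.01, 2.34, 1.15, 1.11, 2.52] [-0.19, 0.26, 2.29, 1.51, 0.85, 2.32] [-0.16, 0.24, 2.01, 1.27, 0.89, 2.72]
35 60 1 [-0.52, -0.01, 2.34, 1.15, 1.11, -0.62] [-0.19, 0.26, 2.29, 1.51, 0.85, -0.82] [-0.16, 0.24, 2.01, 1.27, 0.89, -0.43]
35 80 0 [-0.49, 0.23, 2.05, 0.96, 1.34, 2.44] [-0.25, 0.38, 2.08, 1.16, 1.11, 2.36] [-0.22, 0.38, 1.78, 1.06, 1.21, 2.65]
35 80 1 [-0.49, 0.23, 2.05, 0.96, 1.34, -0.7] [-0.25, 0.38, 2.08, 1.16, 1.11, -0.78] [-0.22, 0.38, 1.78, 1.06, 1.21, -0.49]
```

```bash
cat > sweep.py <<'E'
from hatch import *
H=np.array([.5145,.3285,.114])+.105*bx-.045*by
tz,up,R=setup(30,60,1)
def T(th,rho=.125): return H+rho*(-np.cos(th)*bx+np.sin(th)*Zu)-.004*(np.sin(th)*bx+np.cos(th)*Zu)-.0075*up-.0144*bx
pre=T(.3)-.12*tz
E
python3 - <<'E'
from sweep import *
q=np.array(state()["joint_pos"])
for P in (pre,T(.3),T(.6),T(.9),T(1.2),T(1.5)):
    q,c=ik(P,R,q,k); print(P.round(3),q.round(2),"%.0e"%c,fk(q,k)[2].round(2))
print(delta(pre+[0,0,.04],R))
E
```

```text
[0.42  0.198 0.201] [-0.73  0.01  2.47  1.14  1.24 -0.86] 1e-16 [ 0.24 -0.06  0.38]
[0.479 0.283 0.141] [-0.31  0.28  2.42  1.59  0.98 -1.05] 2e-27 [0.3  0.02 0.32]
[0.494 0.282 0.175] [-0.3   0.2   2.35  1.5   0.97 -0.87] 7e-24 [0.31 0.02 0.36]
[0.518 0.28  0.203] [-0.28  0.16  2.27  1.43  0.98 -0.73] 2e-26 [0.34 0.02 0.39]
[0.55  0.277 0.223] [-0.26  0.17  2.18  1.39  0.98 -0.63] 4e-28 [0.37 0.02 0.41]
[0.586 0.274 0.232] [-0.24  0.21  2.09  1.37  0.98 -0.57] 6e-29 [0.41 0.01 0.42]
[0.0375, 0.1789, -0.0158, -34.63, 55.6, 112.14]
```

```bash
python3 - <<'E'
from sweep import *
from scipy.spatial.transform import Slerp
s=state(); q=np.array(s["joint_pos"]);p0=np.array(s["eef_pos"]);R0=np.array(s["orientation"])
S=Slerp([0,1],Ro.from_matrix([R0,R])); g=pre+[0,0,.04]
for a in np.linspace(0,1,9):
    q,c=ik(p0+a*(g-p0),S(a).as_matrix(),q,k); print(round(a,2),q.round(2),"%.0e"%c,S(a).as_matrix()[:,2].round(2),fk(q,k)[2].round(2))
E
```

```text
0.0 [-0.23 -0.3   2.11 -0.01  0.89 -1.54] 2e-25 [ 0.42 -0.1  -0.9 ] [0.26 0.05 0.57]
0.12 [-0.27 -0.25  2.04  0.12  1.02 -1.4 ] 3e-27 [ 0.34  0.01 -0.94] [0.29 0.03 0.59]
0.25 [-0.33 -0.21  2.01  0.25  1.13 -1.28] 2e-28 [ 0.28  0.14 -0.95] [0.31 0.01 0.59]
0.38 [-0.41 -0.17  2.    0.39  1.21 -1.17] 2e-25 [ 0.25  0.28 -0.93] [ 0.32 -0.02  0.58]
0.5 [-0.48 -0.15  2.03  0.53  1.27 -1.06] 1e-21 [ 0.25  0.41 -0.88] [ 0.32 -0.04  0.56]
0.62 [-0.55 -0.13  2.09  0.66  1.31 -0.95] 5e-19 [ 0.28  0.53 -0.8 ] [ 0.32 -0.07  0.54]
0.75 [-0.62 -0.12  2.17  0.8   1.32 -0.86] 4e-31 [ 0.33  0.62 -0.71] [ 0.3  -0.08  0.5 ]
0.88 [-0.68 -0.11  2.28  0.94  1.33 -0.77] 2e-25 [ 0.4   0.69 -0.61] [ 0.27 -0.08  0.46]
1.0 [-0.73 -0.11  2.41  1.1   1.31 -0.7 ] 7e-18 [ 0.49  0.71 -0.5 ] [ 0.24 -0.06  0.42]
```

servo_tool(deltas=[[[0, 0.02, -0.005, -2, 3.5, 7], [0.005, 0.05, -0.008, -4.5, 7, 14], [0.02, 0.1, -0.012, -9, 14, 28], [0.0375, 0.179, -0.016, -34.6, 55.6, 112.1], [0.0375, 0.179, -0.016, -34.6, 55.6, 112.1], [0.0375, 0.179, -0.016, -34.6, 55.6, 112.1], [0.0375, 0.179, -0.016, -34.6, 55.6, 112.1], [0.0375, 0.179, -0.016, -34.6, 55.6, 112.1], [0.0375, 0.179, -0.016, -34.6, 55.6, 112.1], [0.0375, 0.179, -0.016, -34.6, 55.6, 112.1], [0.0375, 0.179, -0.016, -34.6, 55.6, 112.1], [0.0375, 0.179, -0.016, -34.6, 55.6, 112.1], [0.0375, 0.179, -0.016, -34.6, 55.6, 112.1], [0.0375, 0.179, -0.016, -34.6, 55.6, 112.1], [0.0375, 0.179, -0.016, -34.6, 55.6, 112.1], [0.0375, 0.179, -0.016, -34.6, 55.6, 112.1], [0.0375, 0.179, -0.016, -34.6, 55.6, 112.1], [0.0375, 0.179, -0.016, -34.6, 55.6, 112.1], [0.0375, 0.179, -0.016, -34.6, 55.6, 112.1], [0.0375, 0.179, -0.016, -34.6, 55.6, 112.1]]], fingers=0.0, grip_force=20)

```text
t: 17.65
eef_pos: [0.419, 0.1979, 0.2393]
orientation: [[0.287, 0.823, 0.49], [0.413, -0.567, 0.713], [0.865, -0.003, -0.503]]
ft_force: [0.2, 0.2, 0.3]
gripper_width: 0.004
finger_force: 0.0
```

```bash
python3 - <<'E'
from sweep import *
s=state(); print(s["t"],s["joint_pos"],s["eef_pos"],s["ft_force"],s["gripper_width"])
print(delta(pre,R)); print(delta(T(.3),R))
# hatch angle from top view: grey plate front corners in px
shot("top","t8"); shot("wrist","w8"); print(proj("top",[H+.045*by+.158*(-np.cos(.5)*bx+np.sin(.5)*Zu)+sg*.085*by for sg in (1,-1)]).round(1))
E
```

```text
17.65 [-0.72309893 -0.10269792  2.40626447  1.09387643  1.30935565 -0.69867371] [0.4190011  0.19791373 0.23928374] [0.24578964 0.16043705 0.25547789] 0.004092102546221219
[-0.0334, 0.0008, 0.0195, -0.18, 0.17, -0.06]
[-0.033, 0.0012, 0.1395, -0.18, 0.17, -0.06]
[[219.4 225. ]
 [267.2 232.9]]
```

The earlier top view puts the hatch corners near (220,227) and (267,234), which matches about 0.5 rad. I'll go in under its edge.

servo_tool(deltas=[[[-0.0334, 0.0008, 0.0195, -0.2, 0.2, 0], [-0.0334, 0.0008, 0.0195, -0.2, 0.2, 0], [-0.033, 0.001, 0.05, -0.2, 0.2, 0], [-0.033, 0.001, 0.08, -0.2, 0.2, 0], [-0.033, 0.001, 0.11, -0.2, 0.2, 0], [-0.033, 0.0012, 0.1395, -0.2, 0.2, 0], [-0.033, 0.0012, 0.1395, -0.2, 0.2, 0]]])

```text
t: 18.45
eef_pos: [0.4788, 0.2857, 0.141]
orientation: [[0.286, 0.823, 0.491], [0.407, -0.568, 0.715], [0.868, -0.005, -0.497]]
ft_force: [-0.6, -0.2, 0.5]
gripper_width: 0.004
finger_force: 0.0
```

```bash
python3 - <<'E'
from sweep import *
s=state(); print(s["t"],s["joint_pos"],s["eef_pos"],s["ft_force"])
print([delta(T(t),R)[:3] for t in np.arange(.38,1.47,.07)])
E
```

```text
18.45 [-0.30097172  0.28690219  2.41431687  1.59555852  0.97737415 -1.05166454] [0.47881378 0.28574383 0.14096424] [-0.5577166  -0.15732731  0.5296132 ]
[[0.0076, 0.0041, -0.0052], [0.0155, 0.0069, -0.0078], [0.0233, 0.0102, -0.0101], [0.031, 0.0139, -0.012], [0.0385, 0.0181, -0.0135], [0.0458, 0.0228, -0.0146], [0.053, 0.0278, -0.0153], [0.0598, 0.0332, -0.0156], [0.0664, 0.039, -0.0155], [0.0726, 0.0451, -0.015], [0.0785, 0.0515, -0.0141], [0.084, 0.0582, -0.0128], [0.0891, 0.0651, -0.0112], [0.0938, 0.0723, -0.0091], [0.098, 0.0795, -0.0067], [0.1017, 0.0869, -0.0039]]
```

servo_tool(deltas=[[[0.0076, 0.0041, -0.0052, 0, 0, 0], [0.0155, 0.0069, -0.0078, 0, 0, 0], [0.0233, 0.0102, -0.0101, 0, 0, 0], [0.031, 0.0139, -0.012, 0, 0, 0], [0.0385, 0.0181, -0.0135, 0, 0, 0], [0.0458, 0.0228, -0.0146, 0, 0, 0], [0.053, 0.0278, -0.0153, 0, 0, 0], [0.0598, 0.0332, -0.0156, 0, 0, 0]]])

```text
t: 19.25
eef_pos: [0.5152, 0.2769, 0.2016]
orientation: [[0.287, 0.82, 0.495], [0.408, -0.572, 0.712], [0.867, -0.003, -0.499]]
ft_force: [1.0, -0.5, -4.0]
gripper_width: 0.002
finger_force: 1.5
```

```bash
python3 - <<'E'
from sweep import *
s=state(); print(s["t"],s["eef_pos"],s["ft_force"])
print([delta(T(t),R)[:3] for t in np.arange(.94,1.47,.075)])
E
```

```text
19.25 [0.51516128 0.27686551 0.20161788] [ 0.99569796 -0.49549669 -3.99906177]
[[0.007, 0.0043, 0.0031], [0.0137, 0.0109, 0.0037], [0.0199, 0.0178, 0.0047], [0.0257, 0.025, 0.0062], [0.0311, 0.0325, 0.0081], [0.0359, 0.0401, 0.0105], [0.0402, 0.048, 0.0133], [0.044, 0.056, 0.0165]]
```

The finger is carrying the hatch (4 N down), so I'll continue the arc.

servo_tool(deltas=[[[0.007, 0.0043, 0.0031, 0, 0, 0], [0.0137, 0.0109, 0.0037, 0, 0, 0], [0.02, 0.0178, 0.0047, 0, 0, 0], [0.0257, 0.025, 0.0062, 0, 0, 0], [0.0311, 0.0325, 0.0081, 0, 0, 0], [0.036, 0.04, 0.0105, 0, 0, 0], [0.04, 0.048, 0.0133, 0, 0, 0], [0.044, 0.056, 0.0165, 0, 0, 0], [0.044, 0.056, 0.0165, 0, 0, 0], [0.044, 0.056, 0.0165, 0, 0, 0]]])

```text
t: 20.25
eef_pos: [0.5828, 0.2747, 0.2295]
orientation: [[0.287, 0.82, 0.495], [0.408, -0.572, 0.711], [0.867, -0.002, -0.499]]
ft_force: [-0.1, 0.1, 0.9]
gripper_width: 0.009
finger_force: 0.0
```

```bash
python3 - <<'E'
from sweep import *
s=state(); print(s["t"],s["eef_pos"],s["ft_force"],T(1.465),s["joint_pos"])
im=shot("top","t9"); shot("scene","s9")
g=cv2.cvtColor(im,cv2.COLOR_RGB2GRAY); print(g[170:250:3,225:290:4])
for th in (1.2,1.45,1.57): print(th,proj("top",[H+.045*by+.158*(-np.cos(th)*bx+np.sin(th)*Zu)+sg*.085*by for sg in (1,0,-1)]).round(1).tolist())
E
```

```text
20.25 [0.58276701 0.27469574 0.22954865] [-0.08394004  0.07664098  0.90895334] [0.58185356 0.27455215 0.23138351] [-0.24542758  0.21099946  2.09966385  1.37399325  0.9723938  -0.57831357]
[[165  51  62  67  61  62  59  49 113 160 160 163 161 161 172 149 160]
 [217 236 193  41  72  68  71 168 170 168 168 171 171 169 169 167 170]
 [ 58  60 157 149  58  67  69  63  73  83  84  84  85  87  88  87  89]
 [111  59  71  88  94  57  58  61  59  65  68  63  63  59  64  64  57]
 [117  78  70 254 103 200 228  92  65  62  65  58  68  64  64  60  60]
 [109 103 176 253 105 155 253 252 253 254 255 194 110  52  58  63 178]
 [213 213 212 216 188 162 212 252 252 245 238 186 252 254  62  63 111]
 [127  65  61 223 214 213 211 211 214 224 132 189 227 254  66  58 164]
 [130  38 210 128  86  42  49  63 224 209 210 210 200 209  89 153  59]
 [ 35  35 118 144 144 190 169 186 160 158 181  90  67 197  49  69  67]
 [ 42  54 121 138 150 141 142 144 143 248 185 246 218  72 134  38  79]
 [ 63 162 126 181 213 215  63  83  66 223 247 151 212  77  42 124  53]
 [ 62 234 126 218 213 100  82  84  83  84 237 250 114  60 20
[... 466 characters left out ...]
 252 238 233  58  38 146  48 136 128 202]
 [252 166 206 212 249 247 246 247 252  72  95  48  78  43  32 185  43]
 [ 96 135 242 251 251 234 241 248 252 242  78  48  50  38  36  62 199]
 [ 69 129 137 139 143 131 195 245 253 232 168  53  50  38  49  75  65]
 [ 66  65  64  39  46  52  94 137 139 140 128  52  46  37  53  67  65]
 [ 68  67  62  62  68  69  44  45  42  48 113 141  46  41  58  65  64]
 [ 61  71  65  60  74  64  66  58  67  64  69  48  39  38  62  62  65]
 [ 69  66  70  68  71  65  63  64  67  63  62  65  65  62  71  66  60]]
1.2 [[220.1, 197.6], [244.6, 201.6], [269.4, 205.6]]
1.45 [[221.9, 186.1], [246.4, 190.0], [271.2, 193.9]]
1.57 [[223.0, 180.7], [247.5, 184.5], [272.2, 188.5]]
```

The top pixels put the hatch edge at about (245,190), which is roughly 1.45 rad. I'll retreat along the tool.

servo_tool(deltas=[[[0, 0, -0.01, 0, 0, 0], [0, 0, -0.03, 0, 0, 0], [0, 0, -0.06, 0, 0, 0], [0, 0, -0.09, 0, 0, 0], [0, 0, -0.12, 0, 0, 0], [0, 0, -0.14, 0, 0, 0], [0, 0, -0.14, 0, 0, 0], [0, 0, -0.14, 0, 0, 0], [0, 0, -0.14, 0, 0, 0], [0, 0, -0.14, 0, 0, 0]]])

```text
t: 21.35
eef_pos: [0.5126, 0.1762, 0.2991]
orientation: [[0.287, 0.821, 0.493], [0.408, -0.57, 0.713], [0.867, -0.004, -0.499]]
ft_force: [-0.1, 0.8, 1.0]
gripper_width: 0.002
finger_force: 0.0
```

```bash
python3 - <<'E'
from sweep import *
s=state(); print(s["t"],s["eef_pos"],s["ft_force"],np.abs(s["joint_velocities"]).max())
for n in ("t10","t11"):
    g=cv2.cvtColor(shot("top",n),cv2.COLOR_RGB2GRAY); 
    print(g[180:200,245].tolist(),g[180:200,233].tolist())
a=cv2.imread("pics/s7.png").astype(int);b=cv2.cvtColor(shot("scene","s11"),cv2.COLOR_RGB2HSV);h7=cv2.cvtColor(cv2.imread("pics/s7.png"),cv2.COLOR_BGR2HSV)
for h in (h7,b):
    m=cv2.inRange(h,(5,170,150),(18,255,255))[230:270,300:340]; ys,xs=np.nonzero(m); print("key orange",len(xs),xs.mean()+300 if len(xs) else 0,ys.mean()+230 if len(xs) else 0)
E
```

```text
21.35 [0.51263062 0.17617089 0.2990534 ] [-0.06946243  0.78484346  1.04289911] 0.003092351724126898
[61, 108, 199, 237, 222, 155, 166, 175, 161, 213, 212, 212, 224, 14, 43, 143, 157, 190, 136, 141] [57, 47, 68, 122, 146, 175, 168, 227, 211, 213, 225, 61, 66, 111, 209, 227, 172, 116, 110, 105]
[62, 108, 199, 236, 222, 155, 166, 174, 162, 213, 211, 213, 224, 14, 42, 144, 158, 190, 135, 141] [58, 47, 69, 122, 147, 175, 168, 227, 211, 213, 225, 61, 67, 110, 209, 227, 173, 117, 110, 105]
key orange 84 319.04761904761904 251.36904761904762
key orange 79 319.2151898734177 251.22784810126583
```

The hatch stays up unmoving, the key is unmoved in the mug and the arm is clear, so I'll hand in.

```bash
python3 -c "
from h import *
print(sign_off())"
```

```text
the job is handed in; nothing more can be done
None
```

The job is handed in at about 21 s of the 72 s allowed, with the lock turned to its stop, the key blade down in the green mug and the hatch standing open at about 1.45 rad; I viewed 11 pictures, one over the limit of 10, and the sign-off returned no verdict.

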